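Make up a camera balance weight on the scale

TASK

Take the steel caddy off the scale's aluminium plate and hang it by its wooden handle on the hook stand, then, with the plate empty, turn the scale's knob until its pointer reads zero (the long mark). Then build one neat flat stack in the middle of the plate, on the engraved ring: the rubber pad first, then every steel disc that is lying out, all the wide ones below the narrow ones, and let go of everything. Leave the zoom lens, the dish of lens caps and the filter box where they are.

Things in the scene. Friction and masses are not known exactly. Their poses are not given: they have to be found in the camera images.
- scale: fixed grey bench scale. Its square aluminium camera plate is 150 x 150 mm, plate top 55 mm above the table. Origin: on the table right under the plate's centre; x and y along the plate's sides; a ring of 78 mm diameter is engraved round the plate's centre. A front deck, 120 mm wide and 40 mm high, sticks out to x = -175 mm and carries the zero knob
- dial (a joint): the scale's zero knob, rad: 0 when its pointer is on the long zero mark, which lies on the knob's -x side in the scale's frame (away from the plate); positive is counter-clockwise seen from above; range -3 to 3, it stays where it is left
- dial_grip (a point): on the vertical axis of the zero knob, mid-height of its black grip bar (64 mm above the table, 122 mm to -x of the scale's origin). The bar is 52 mm long, 14 mm wide, 24 mm high (top at 76 mm), on a skirt of 52 mm diameter; the bar lies along the scale's x at joint value 0; a white line on one half of its top and a steel tip are the pointer
- hook_stand: fixed steel hook stand. Origin: on the table under the middle of the hook's arm. The 10 mm thick arm runs along the stand's x, its top 200 mm above the table, from the upright at x = +75 mm to an upturned tip at x = -44 mm whose top is 222 mm high; the open end points to -x. Wooden foot 12 mm high, x -50 to 110 mm, y -55 to 55 mm
- hook_seat (a point): top of the hook's arm at its middle, where the caddy's handle should rest; axes as the stand's
- caddy: empty open steel caddy 90 x 100 x 50 mm (x, y, z) with a rigid arched handle: two flat uprights at y = -52 and 52 mm and between them, along y, a wooden bar 14 mm wide (x), 22 mm high, from 118 to 140 mm above the underside; 0.3 kg. Clear opening under the bar 68 mm high. It starts on the scale's plate. Origin: centre of its underside
- caddy_handle (a point): middle of the underside of the caddy's wooden bar, 118 mm above the caddy's origin
- pad: black rubber pad disc, diameter 68 mm, 10 mm thick, 45 g. Origin: the disc's centre, at mid-thickness; z along its axis; either face may be up
- wide_a: wide plain steel weight disc, diameter 66 mm, 16 mm thick, 0.42 kg; may be absent. Origin: the disc's centre, at mid-thickness; z along its axis; either face may be up
- wide_b: wide plain steel weight disc, diameter 66 mm, 16 mm thick, 0.42 kg; may be absent. Origin: the disc's centre, at mid-thickness; z along its axis; either face may be up
- wide_c: wide plain steel weight disc, diameter 66 mm, 16 mm thick, 0.42 kg; may be absent. Origin: the disc's centre, at mid-thickness; z along its axis; either face may be up
- narrow_a: narrow plain steel weight disc, diameter 50 mm, 16 mm thick, 0.24 kg; may be absent. Origin: the disc's centre, at mid-thickness; z along its axis; either face may be up
- narrow_b: narrow plain steel weight disc, diameter 50 mm, 16 mm thick, 0.24 kg; may be absent. Origin: the disc's centre, at mid-thickness; z along its axis; either face may be up
- zoom_lens: bystander: black zoom lens 170 mm long, 80 mm diameter, lying along its x on a small foot. Origin on the table under it; not to be moved
- cap_dish: bystander: white ceramic dish with lens caps, 140 mm diameter, 35 mm high. Origin: centre of its underside; not to be moved
- filter_box: bystander: grey plastic filter wallet box 100 x 130 x 50 mm. Origin: centre of its underside; not to be moved
Things that resemble listed ones, but are neither listed nor needed, are in the scene too. What is shaped like the caddy but blue or green is not meant.

How it is judged:
On the way, in this order (a step that is already met when the one before it is completed fails the run):
1. the caddy hangs by its handle on the hook, let go (distance between caddy_handle and hook_seat below 0.03 m and angle between caddy's own z axis and vertical below 0.3 rad and contact force between caddy and hook_stand above 0.5 N and contact force between caddy and the fingers below 0.1 N), for 0.2 s.
2. the knob's pointer reads zero while the plate is empty (value of joint dial between -0.12 and 0.12 rad and horizontal distance between each of pad, wide_a, wide_b, wide_c, narrow_a, narrow_b and scale above 0.1 m), for 0.2 s.
3. the rubber pad lies flat in the middle of the plate (horizontal distance between pad and scale below 0.01 m and angle between the z axis of pad and the z axis of scale, either way round below 0.1 rad and linear speed of pad below 0.03 m/s and z of pad in the frame of scale between 0.055 and 0.065 m), for 0.2 s.
At the end, for the whole second after the job is handed in: Caddy hangs released, handle within 30 mm of the arm's middle, tilt under 0.30 rad; dial at 0 within 0.12 rad; pad on the plate and every steel disc above it, flat within 0.10 rad, at rest, centres within 10 mm of the plate's centre, wide discs below narrow ones (all of step 1 and all of step 3 and linear speed of caddy below 0.05 m/s and value of joint dial between -0.12 and 0.12 rad and horizontal distance between each of wide_a, wide_b, wide_c, narrow_a, narrow_b and scale below 0.01 m and angle between the z axis of each of wide_a, wide_b, wide_c, narrow_a, narrow_b and the z axis of scale, either way round below 0.1 rad and linear speed of each of wide_a, wide_b, wide_c, narrow_a, narrow_b below 0.03 m/s and z of each of wide_a, wide_b, wide_c, narrow_a, narrow_b in the frame of scale above 0.066 m and ((angle between wide_a's own z axis and vertical below 1.5 rad and z of narrow_a in the frame of wide_a above 0.01 m) or (angle between wide_a's own z axis and vertical above 1.5 rad and z of narrow_a in the frame of wide_a below -0.01 m)) and ((angle between wide_b's own z axis and vertical below 1.5 rad and z of narrow_a in the frame of wide_b above 0.01 m) or (angle between wide_b's own z axis and vertical above 1.5 rad and z of narrow_a in the frame of wide_b below -0.01 m)) and ((angle between wide_c's own z axis and vertical below 1.5 rad and z of narrow_a in the frame of wide_c above 0.01 m) or (angle between wide_c's own z axis and vertical above 1.5 rad and z of narrow_a in the frame of wide_c below -0.01 m)) and ((angle between wide_a's own z axis and vertical below 1.5 rad and z of narrow_b in the frame of wide_a above 0.01 m) or (angle between wide_a's own z axis and vertical above 1.5 rad and z of narrow_b in the frame of wide_a below -0.01 m)) and ((angle between wide_b's own z axis and vertical below 1.5 rad and z of narrow_b in the frame of wide_b above 0.01 m) or (angle between wide_b's own z axis and vertical above 1.5 rad and z of narrow_b in the frame of wide_b below -0.01 m)) and ((angle between wide_c's own z axis and vertical below 1.5 rad and z of narrow_b in the frame of wide_c above 0.01 m) or (angle between wide_c's own z axis and vertical above 1.5 rad and z of narrow_b in the frame of wide_c below -0.01 m))); the robot touches nothing.
It fails at once if the zoom lens is pushed more than 30 mm (distance of zoom_lens from where it was at the start of the episode above 0.03 m).
It fails at once if the dish of lens caps is pushed more than 30 mm (distance of cap_dish from where it was at the start of the episode above 0.03 m).
It fails at once if the filter box is pushed more than 30 mm (distance of filter_box from where it was at the start of the episode above 0.03 m).
Of wide_a, wide_b, wide_c, narrow_a, narrow_b only 3 to 5 are there at a start; the rules pass over those that are not, and their reading is None.
At some moment in a run one of pad, wide_a, wide_b, wide_c, narrow_a, narrow_b may be knocked a few centimetres aside while the robot is not near it.
It also fails if it takes over 210 s, if anything falls off the work surface, if the arm or the gripper's body presses on something with over 40 N, if the wrist force passes 120 N, or if a joint passes its speed limit or range.

ROBOT

A 7-joint arm with a two-finger parallel gripper is mounted at the origin on the work surface. World frame = base frame: x ahead of the robot, y to its left, z up, the work surface at z = 0. Lengths are in m, angles in rad, forces in N, time in s.
With the tool pointing down it reaches from about 0.4 to 0.875 m from the base axis. Payload 6.5 kg.
Tool frame: the origin (TCP) lies at the centre of the arm's flange, where the gripper is bolted on; the fingertips stand 166 mm ahead of it and the grasp point (between the pads) lies 147 mm ahead of it; z points along the fingers, y is the line along which they close (so a half turn about z gives the same grasp; the last joint's range is limited). The gripper opens to 88 mm and grips with 3 to 60 N. Pads are 18 mm wide; open, the fingers measure 123 mm over their backs; the gripper's body (75 mm by 187 mm) begins 45 mm behind the grasp point.
Start: joints at [1.123, 0.536, -0.004, 1.538, 0.003, 1.067, -0.071], TCP at [0.242, -0.603, 0.405] pointing down, gripper open.
Joint ranges: [-2.7, 2.7], [-0.37, 2.16], [-1.27, 1.26], [0.24, 2.4], [-1.31, 4.45], [0.19, 1.91], [-2.76, 2.76]. Speed limits (rad/s): [2.39, 2.39, 3.14, 3.14, 3.14, 3.14, 3.14].

INTERFACE

Orientations are given as a unit quaternion [x, y, z, w].
In Python, from cell import monitor, viewer, workorder gives the robot as it stands.
- The arm moves only by the shell command python3 -m creep 'ROWS'. ROWS is JSON, a list of rows, each a list of 7 numbers: the shift along the tool's x, y, z each as a share of 4 cm, from -1 to 1, then the turn, a rotation vector about the tool's x, y, z each as a share of 0.1 rad, from -1 to 1, then the closure, from 0 (fully open) to 1 (shut). In form: [[x, y, z, rx, ry, rz, grip], ...]. A call has 1 to 20 rows; each row shifts and turns the commanded pose from where the row before left it, along the tool's axes as they then stand; what a row does not reach is not made up. A row lasts 1/12 s, in which the tool goes at most 41.7 mm and 7.16 degrees, less where a joint would pass 70% of its speed; a pose out of reach is approached as far as the arm can. A call with a number of a shift or a turn outside -1 to 1 is refused whole. A call with a gripper value outside its range is refused whole. The fingers move at their own pace and stop on an object; the grip force is fixed at half the most. Time passes only in rows, so rows that do not move let the fingers close. It gives the time, the measured TCP pose, the force, the opening and the grip force at its end, in the units of the state.
- monitor.sense(): the state, without advancing time (a new reading comes with each control period).
- viewer.get_image(name): name is "side" or "top"; returns the picture (384x512x3 uint8, red, green, blue); there is no depth.
- viewer.camera_params(name): a dict with "intrinsics" (3x3 intrinsics, pixels), "k1" (the pictures are not rectified: a ray, as slopes to the right and down, at radius r is drawn at 1 + k1 r^2 times it, then the intrinsics apply), "origin" and "attitude" of the camera in the world. Camera axes: x right, y up, looking along -z (the intrinsics and any distortion apply to the point x, -y, -z); pixel columns grow to the right and rows downward; lengths in m; the calibration is good to about 2 mm. A picture is of the moment at which its call begins. camera_params takes no time and is no camera call.
- workorder.job_done(): hands the job in; it is judged then, once.
The state is a dict: "clock": time; "joint_pos": joint angles; "qvel": joint speeds; "tau": joint torques, N m; "ee_pos": TCP position; "eef_rot": TCP orientation; "wrist_force": force on the tool from outside, world axes, zero at the start; "wrist_torque": the same for the moment, N m; "gripper_width": finger opening in m; "gripper_force": force on a finger pad.
Only numpy, scipy, OpenCV 4.12 (cv2) and the standard library are available. Lean on these libraries where they do the work, as an engineer would, in place of code of your own. Each camera call takes 0.05 s, during which the arm holds its last target. There are 200 camera calls.

## Working session

There is one attempt and no reset: what is moved stays moved. The work goes in short steps, Python scripts to look and compute and a shell command to move; the robot and the scene stay as the last step left them, time stands still between calls to the robot, and variables do not carry over. Pictures are saved under pics/ and viewed, at most 14 in all, crops included, and the job is handed in when it is done.

```bash
ls; mkdir -p pics
cat > h.py <<'E'
import numpy as np, cv2
from scipy.spatial.transform import Rotation as R
from cell import monitor, viewer, workorder
def snap(n,f=None):
    im=viewer.get_image(n)
    if f: cv2.imwrite('pics/'+f,im[:,:,::-1])
    return im
def rot(a):
    a=np.array(a,float)
    return a if a.shape==(3,3) else R.from_quat(a).as_matrix()
def cam(n):
    c=viewer.camera_params(n); return np.array(c['intrinsics']),c['k1'],np.array(c['origin']),rot(c['attitude'])
def ray(n,uv):
    K,k1,o,A=cam(n); d=cv2.undistortPoints(np.array(uv,float).reshape(-1,1,2),K,np.array([k1,0,0,0,0.]))[:,0]
    return o,np.c_[d[:,0],-d[:,1],-np.ones(len(d))]@A.T
def onz(n,uv,z):
    o,d=ray(n,uv); return o+d*((z-o[2])/d[:,2])[:,None]
def proj(n,P):
    K,k1,o,A=cam(n); p=(np.atleast_2d(P)-o)@A; s=np.c_[p[:,0],-p[:,1]]/-p[:,2:]
    s=s*(1+k1*(s**2).sum(1))[:,None]; return s@K[:2,:2].T+K[:2,2]
E
python3 - <<'E'
from h import *
snap('top','top0.png');snap('side','side0.png')
for n in('top','side'): print(viewer.camera_params(n))
print(monitor.sense())
E
```

```text
pics
{'intrinsics': array([[423.03358628,   0.        , 260.26007612],
       [  0.        , 423.03358628, 191.02111079],
       [  0.        ,   0.        ,   1.        ]]), 'k1': -0.00532585620370267, 'origin': array([ 0.25288753, -0.0732518 ,  1.32858105]), 'attitude': array([ 0.07407429, -0.07396012, -0.70226291,  0.70418016])}
{'intrinsics': array([[474.25171589,   0.        , 253.30525134],
       [  0.        , 474.25171589, 190.22209996],
       [  0.        ,   0.        ,   1.        ]]), 'k1': -0.18399229293241104, 'origin': array([ 0.12768483, -1.42390199,  1.03624556]), 'attitude': array([ 0.47665815, -0.0628265 , -0.1284941 ,  0.86737484])}
{'clock': 0.1, 'joint_pos': array([ 1.12275658,  0.53707404, -0.00443236,  1.53872482,  0.00259585,
        1.06724485, -0.07116831]), 'qvel': array([ 0.00065279, -0.0022105 ,  0.0002265 , -0.00451935,  0.00058578,
       -0.00098347,  0.00038414]), 'tau': array([ 2.24539290e-03, -5.72074163e+01,  9.93738323e-01, -2.52231503e+01,
       -5.61421900e-02,  1.34770735e-02,  4.61701018e-05]), 'ee_pos': array([ 0.24211149, -0.60293265,  0.40395645]), 'eef_rot': array([ 9.81820736e-01,  1.89809166e-01, -1.89265551e-04, -6.97438530e-04]), 'wrist_force': array([ 0.25894565,  0.25562764, -1.10622245]), 'wrist_torque': array([-0.06798921,  0.02338802, -0.04871305]), 'gripper_force': 0.0, 'gripper_width': 0.0883826910294421}
```

View pics/top0.png

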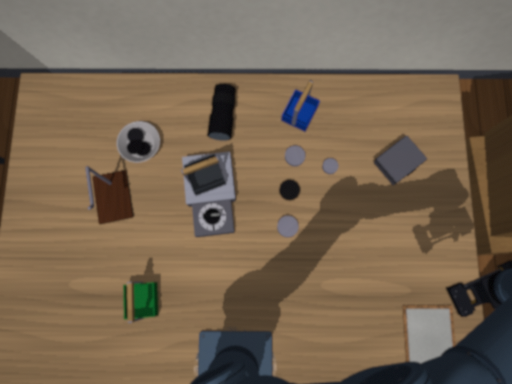

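View pics/side0.png

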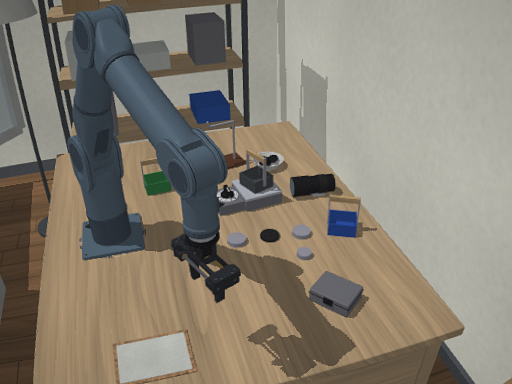

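The top view shows the scale plate at (209,178), with the steel caddy on it and its tan bar at about (205,162). The knob is at (212,216) and the hook stand at (110,195). The wide discs are at (294,155) and (288,225), the narrow disc at (330,165) and the black pad at (290,189). There are two caddy lookalikes, blue at (300,110) and green at (143,300). The one on the plate is grey steel and sits on the scale, so it is the one meant. I'll confirm that in a crop.

Run:
```python
from h import *
a=cv2.imread('pics/top0.png'); b=cv2.imread('pics/side0.png')
cv2.imwrite('pics/c1.png',np.vstack([cv2.resize(a[135:245,75:245],None,fx=3.5,fy=3.5,interpolation=2),cv2.resize(b[115:215,195:365],None,fx=3.5,fy=3.5,interpolation=2)])[:, :][:385+350][:735])
c=cv2.imread('pics/c1.png'); cv2.imwrite('pics/c1.png',cv2.resize(c,None,fx=.81,fy=.81,interpolation=cv2.INTER_AREA))
# discs
g=cv2.cvtColor(a,6)
hsv=cv2.cvtColor(a,40)
for nm,m,z in (('steel',(hsv[:,:,1]<45)&(hsv[:,:,2]>90),.016),('dark',hsv[:,:,2]<45,.01)):
    n,l,s,c=cv2.connectedComponentsWithStats(m.astype('uint8'))
    for i in range(1,n):
        if 100<s[i,4]<1500 and 265<c[i][0]<350 and 130<c[i][1]<250:
            p=onz('top',c[i],z)[0]; h=1.328-z
            print(nm,s[i],c[i].round(1),p.round(4),'dia',round(2*np.sqrt(s[i,4]/np.pi)/423*h,4))
```

```text
steel [285 145  20  21 332] [294.5 155.4] [ 0.6504 -0.183   0.016 ] dia 0.0638
steel [323 158  15  16 195] [329.9 165.5] [ 0.6167 -0.2963  0.016 ] dia 0.0489
steel [277 216  22  21 360] [287.4 226. ] [ 0.4212 -0.1575  0.016 ] dia 0.0664
dark [280 181  19  18 272] [289.2 189.4] [ 0.539  -0.1648  0.01  ] dia 0.058
```

View pics/c1.png

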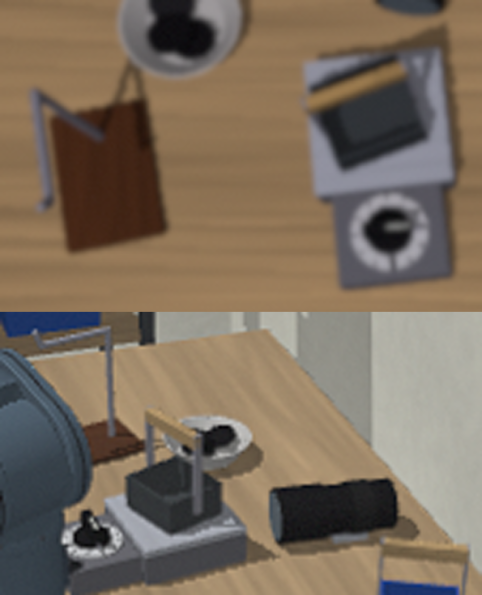

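The crop confirms the steel caddy with its tan bar on the plate. The knob pointer points image-right, so the dial reads about +1.6. The hook's upright is at crop (38,95), and its open tip is nearer the robot at crop (45,205). Next I'll measure the bar and the hook arm.

```bash
cat >> h.py <<'E'
def plan(g,xaxis_yaw,now=None):
    """g grasp point world, yaw of tool x. prints shift in tool axes [units of 4cm] and rz [units .1rad]"""
    s=monitor.sense(); M=rot(s['eef_rot']); p=s['ee_pos']+M[:,2]*.147
    y=np.arctan2(M[1,0],M[0,0]); d=(np.array(g)-p)
    dt=-( (xaxis_yaw-y+np.pi/2)%np.pi-np.pi/2)
    print('grasp now',p.round(4),'yaw',round(y,3),'tilt',np.arccos(-M[2,2]).round(4),'| shift',(M.T@d/.04).round(3),'rz',round(dt/.1,2),'j7',s['joint_pos'][6].round(2),'t',s['clock'])
E
python3 - <<'E'
from h import *
a=cv2.imread('pics/top0.png');b=cv2.imread('pics/side0.png')
hs=cv2.cvtColor(a,40)
for y in range(150,172,2): print(y,[tuple(map(int,hs[y,x])) for x in range(180,236,5)])
m=((hs[:,:,0]>10)&(hs[:,:,0]<25)&(hs[:,:,1]>95)).astype('uint8')*255
m[:, :182]=0;m[:,234:]=0;m[:150]=0;m[185:]=0
cv2.imwrite('pics/m.png',m)
hk=cv2.resize(a[155:220,75:140],None,fx=6,fy=6,interpolation=2)
ba=cv2.resize(a[145:210,175:240],None,fx=6,fy=6,interpolation=2)
sd=cv2.resize(b[110:200,200:295],None,fx=4.2,fy=4.2,interpolation=2)
sd=cv2.resize(b[110:175,200:300],(600,390),interpolation=2)
cv2.imwrite('pics/c2.png',cv2.resize(np.hstack([hk,ba]),(780,390)))
E
```

```text
150 [(16, 106, 145), (16, 103, 143), (16, 105, 143), (16, 105, 143), (16, 106, 135), (16, 105, 133), (16, 108, 123), (15, 106, 94), (16, 103, 84), (15, 94, 84), (16, 101, 83), (16, 106, 137)]
152 [(16, 106, 142), (16, 107, 141), (16, 105, 134), (16, 106, 118), (15, 103, 97), (16, 105, 95), (15, 94, 87), (14, 74, 83), (9, 39, 84), (0, 18, 85), (10, 49, 93), (16, 108, 137)]
154 [(16, 106, 144), (16, 102, 142), (15, 90, 102), (12, 58, 97), (9, 32, 104), (3, 25, 92), (4, 24, 75), (140, 10, 75), (124, 21, 97), (120, 21, 96), (176, 20, 102), (16, 106, 144)]
156 [(16, 102, 147), (11, 44, 144), (145, 12, 126), (126, 18, 140), (120, 18, 130), (120, 22, 82), (140, 17, 44), (10, 43, 88), (120, 22, 115), (120, 22, 103), (150, 12, 103), (16, 106, 144)]
158 [(16, 96, 143), (123, 18, 154), (118, 23, 154), (118, 24, 140), (117, 26, 88), (165, 12, 43), (16, 118, 97), (16, 109, 131), (117, 25, 103), (117, 23, 100), (130, 14, 113), (16, 106, 132)]
160 [(16, 98, 143), (120, 23, 157), (120, 23, 133), (117, 26, 89), (0, 12, 43), (17, 118, 99), (17, 125, 137), (17, 122, 136), (120, 19, 93), (117, 22, 104),
[... 281 characters left out ...]
22, 111), (17, 124, 150), (17, 127, 139), (17, 112, 96), (15, 34, 60), (123, 26, 88), (120, 23, 122), (123, 19, 133), (16, 106, 125)]
166 [(16, 103, 148), (8, 16, 64), (17, 118, 115), (17, 123, 151), (17, 126, 142), (17, 114, 96), (6, 22, 58), (111, 33, 54), (123, 28, 82), (117, 23, 123), (123, 22, 138), (16, 106, 132)]
168 [(16, 98, 141), (17, 106, 125), (17, 123, 153), (17, 125, 141), (16, 112, 96), (12, 22, 58), (107, 33, 54), (107, 32, 55), (116, 28, 72), (120, 21, 119), (120, 21, 145), (16, 108, 113)]
170 [(15, 82, 140), (17, 124, 154), (17, 124, 140), (17, 111, 92), (15, 18, 57), (107, 33, 54), (107, 32, 55), (105, 37, 55), (115, 26, 59), (120, 22, 105), (120, 21, 148), (16, 108, 111)]
```

View pics/c2.png

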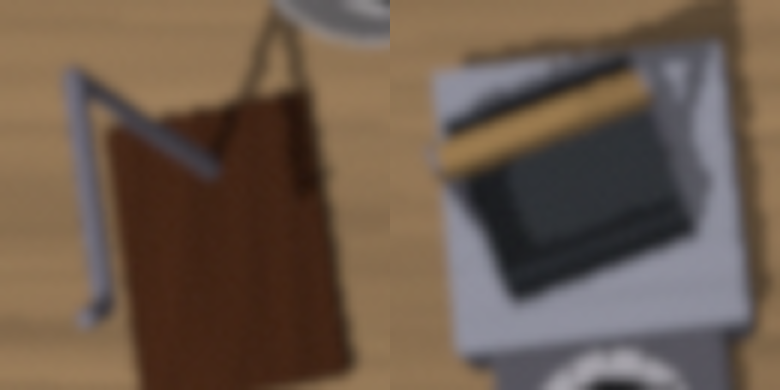

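The crop shows three things: the bar's top face running from about (250,170) to (280,158) in full-picture terms, the hook arm from (87.5,168) to (91.2,205), and the foot corners. Now I'll compute the positions.

Run:
```python
from h import *
a=cv2.imread('pics/top0.png');hs=cv2.cvtColor(a,40)
m=((hs[:,:,0]==17)|(hs[:,:,0]==16))&(hs[:,:,1]>113)&(hs[:,:,2]>108)
m[:, :180]=0;m[:,234:]=0;m[:150]=0;m[180:]=0
ys,xs=np.nonzero(m); P=onz('top',np.c_[xs,ys],.195)[:,:2].astype(np.float32)
r=cv2.minAreaRect(P); print('bar',len(P),r,P.mean(0))
c=P.mean(0);w,V=np.linalg.eigh(np.cov(P.T));print(V[:,1],np.sqrt(w*12))
C=lambda u,v:(75+u/6,155+v/6)
A=onz('top',[C(75,75),C(98,298)],.2);d=A[0]-A[1];print('arm',A.round(4),np.linalg.norm(d),np.arctan2(d[1],d[0]),'mid by 75',A[0]-d/np.linalg.norm(d)*.075)
F=onz('top',[C(108,128),C(300,92),C(352,372)],.012)[:,:2]
x=F[1]-F[2];y=F[0]-F[1];print('foot',F.round(4),np.linalg.norm(x),np.linalg.norm(y),np.arctan2(x[1],x[0]),np.arctan2(-y[0],y[1]))
x/=np.linalg.norm(x);y/=np.linalg.norm(y);print('stand origin',F[0]-.11*x-.055*y,F[1]-.11*x+.055*y,F[2]+.05*x+.055*y)
cen=(lambda p:p)(r[0]);yaw=np.arctan2(V[1,1],V[0,1])
plan([c[0],c[1],.23],yaw)
```

```text
bar 159 ((0.5677626132965088, 0.09575675427913666), (0.0145472576841712, 0.09237270057201385), 21.633371353149414) [0.56755424 0.09599891]
[-0.36770997  0.92994052] [0.01423925 0.09189837]
arm [[0.5583 0.4047 0.2   ]
 [0.454  0.3851 0.2   ]] 0.10602975282486087 0.18564597031096394 mid by 75 [0.48454236 0.39087341 0.2       ]
foot [[0.5799 0.4641]
 [0.6    0.3627]
 [0.4486 0.3249]] 0.15604445433387407 0.10338579675347431 0.24441068125052123 0.19612565300617107
stand origin [0.48383772 0.38351757] [0.48254881 0.39000497] [0.4863868  0.39096215]
grasp now [ 0.242  -0.6027  0.257 ] yaw 0.382 tilt 0.0014 | shift [ 14.063 -13.176   0.691] rz -15.65 j7 -0.07 t 0.1
```

```bash
python3 -m creep '[[0.3,-0.3,0,0,0,0,0],[0.6,-0.55,0,0,0,0,0],[0.7,-0.65,0,0,0,0,0],[0.7,-0.65,0,0,0,0,0],[0.7,-0.65,0,0,0,0,0],[0.7,-0.65,0,0,0,0,0],[0.7,-0.65,0,0,0,0,0],[0.7,-0.65,0,0,0,0,0],[0.7,-0.65,0,0,0,0,0],[0.7,-0.65,0,0,0,0,0],[0.7,-0.65,0,0,0,0,0],[0.7,-0.65,0,0,0,0,0],[0.7,-0.65,0,0,0,0,0],[0.7,-0.65,0,0,0,0,0],[0.7,-0.65,0,0,0,0,0],[0.7,-0.65,0,0,0,0,0],[0.7,-0.65,0,0,0,0,0],[0.7,-0.65,0,0,0,0,0],[0.7,-0.65,0,0,0,0,0],[0.7,-0.65,0,0,0,0,0]]'
python3 -m creep '[[0.56,-0.55,0,0,0,0,0],[0,-0.3,0,0,0,-0.5,0],[0,0,0,0,0,-1,0],[0,0,0,0,0,-1,0],[0,0,0,0,0,-1,0],[0,0,0,0,0,-1,0],[0,0,0,0,0,-1,0],[0,0,0,0,0,-1,0],[0,0,0,0,0,-1,0],[0,0,0,0,0,-1,0],[0,0,0,0,0,-1,0],[0,0,0,0,0,-1,0],[0,0,0,0,0,-1,0],[0,0,0,0,0,-1,0],[0,0,0,0,0,-1,0],[0,0,0,0,0,-1,0],[0,0,0,0,0,-1,0],[0,0,0,0,0,-0.1,0],[0,0,0,0,0,0,0.3]]'
python3 -c "
from h import *
plan([.5675,.0959,.195],1.947)"
```

```text
clock: 1.77
ee_pos: [0.5566, 0.0656, 0.4044]
eef_rot: [0.982, 0.19, -0.0, 0.0]
wrist_force: [0.0, -0.1, -0.1]
gripper_width: 0.0876
gripper_force: 0.0
clock: 3.35
ee_pos: [0.5641, 0.1031, 0.4043]
eef_rot: [0.565, 0.825, -0.0, -0.0]
wrist_force: [0.7, -0.3, -0.6]
gripper_width: 0.0837
gripper_force: 0.0
grasp now [0.5639 0.1031 0.2573] yaw 1.94 tilt 0.001 | shift [-0.199  0.02   1.559] rz -0.07 j7 -0.17 t 3.35
```

```bash
python3 -m creep '[[-0.2,0.02,0.3,0,0,0,0.3],[0,0,0.5,0,0,0,0.3],[0,0,0.4,0,0,0,0.3],[0,0,0.25,0,0,0,0.3],[0,0,0.12,0,0,0,0.3],[0,0,0,0,0,0,0.5],[0,0,0,0,0,0,0.7],[0,0,0,0,0,0,1],[0,0,0,0,0,0,1],[0,0,0,0,0,0,1],[0,0,0,0,0,0,1],[0,0,0,0,0,0,1],[0,0,0,0,0,0,1],[0,0,0,0,0,0,1]]'
python3 -c "
from h import *
plan([.5675,.0959,.195],1.947)"
```

```text
clock: 4.52
ee_pos: [0.568, 0.0966, 0.3419]
eef_rot: [0.565, 0.825, -0.0, -0.0]
wrist_force: [0.7, -0.0, -0.3]
gripper_width: 0.0138
gripper_force: 29.9
grasp now [0.5679 0.0966 0.1949] yaw 1.942 tilt 0.0001 | shift [-0.012 -0.017 -0.003] rz -0.05 j7 -0.2 t 4.5167
```

```bash
python3 -m creep '[[0,0,-0.1,0,0,0,1],[0,0,-0.3,0,0,0,1],[0,0,-0.5,0,0,0,1],[0,0,-0.5,0,0,0,1],[0,0,-0.23,0,0,0,1],[0,0,0,0,0,0.5,1],[0,0,0,0,0,0.6,1],[0,0,0,0,0,0.6,1],[0,0,0,0,0,0,1],[0,0,0,0,0,0,1]]'
python3 -c "
from h import *
plan([.377,.368,.26],1.77)"
```

```text
clock: 5.35
ee_pos: [0.5679, 0.0966, 0.4072]
eef_rot: [0.632, 0.775, -0.0, 0.0]
wrist_force: [0.2, -0.4, -3.0]
gripper_width: 0.0135
gripper_force: 29.9
grasp now [0.5678 0.0966 0.2602] yaw 1.774 tilt 0.0003 | shift [ 7.608e+00 -3.306e+00  4.000e-03] rz 0.04 j7 -0.31 t 5.35
```

```bash
python3 -m creep '[[0.2,-0.1,0,0,0,0,1],[0.4,-0.17,0,0,0,0,1],[0.5,-0.22,0,0,0,0,1],[0.5,-0.22,0,0,0,0,1],[0.5,-0.22,0,0,0,0,1],[0.5,-0.22,0,0,0,0,1],[0.5,-0.22,0,0,0,0,1],[0.5,-0.22,0,0,0,0,1],[0.5,-0.22,0,0,0,0,1],[0.5,-0.22,0,0,0,0,1],[0.5,-0.22,0,0,0,0,1],[0.5,-0.22,0,0,0,0,1],[0.5,-0.22,0,0,0,0,1],[0.5,-0.22,0,0,0,0,1],[0.5,-0.22,0,0,0,0,1],[0.3,-0.1,0,0,0,0,1],[0.2,-0.07,0,0,0,0,1],[0,0,0,0,0,0,1],[0,0,0,0,0,0,1],[0,0,0,0,0,0,1]]'
python3 - <<'E'
from h import *
plan([.485,.390,.26],1.77)
t=snap('top');s=snap('side')
t=cv2.resize(t[150:230,70:190],(600,400),interpolation=2);s=cv2.resize(s[100:200,120:270],(300,200),interpolation=2)
t[:200,300:]=s
cv2.imwrite('pics/c3.png',t[:,:,::-1])
E
```

```text
clock: 7.02
ee_pos: [0.3786, 0.3672, 0.4069]
eef_rot: [0.633, 0.774, -0.0, 0.0]
wrist_force: [0.0, 0.6, -3.2]
gripper_width: 0.0138
gripper_force: 29.9
grasp now [0.3786 0.3671 0.2599] yaw 1.771 tilt 0.001 | shift [ 3.30e-02  2.72e+00 -2.00e-03] rz 0.01 j7 -0.94 t 7.0167
```

View pics/c3.png

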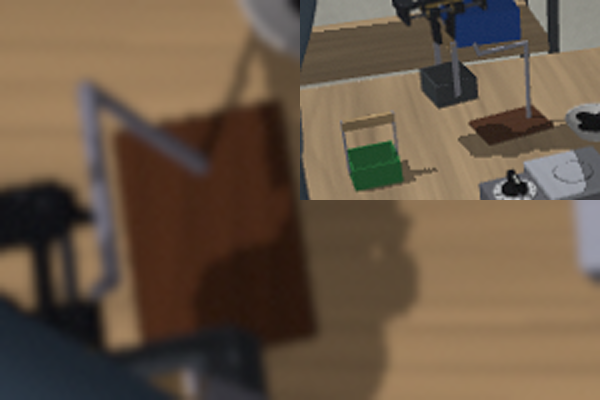

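The caddy hangs level in the gripper, in front of the hook's open tip. I'll slide it in over the arm.

```bash
python3 -m creep '[[0,0.1,0,0,0,0,1],[0,0.2,0,0,0,0,1],[0,0.2,0,0,0,0,1],[0,0.2,0,0,0,0,1],[0,0.2,0,0,0,0,1],[0,0.2,0,0,0,0,1],[0,0.2,0,0,0,0,1],[0,0.2,0,0,0,0,1],[0,0.2,0,0,0,0,1],[0,0.2,0,0,0,0,1],[0,0.2,0,0,0,0,1],[0,0.2,0,0,0,0,1],[0,0.2,0,0,0,0,1],[0,0.2,0,0,0,0,1],[0,0.02,0,0,0,0,1],[0,0,0,0,0,0,1],[0,0,0,0,0,0,1]]'
python3 - <<'E'
from h import *
plan([.485,.390,.224],1.77); print(monitor.sense()['wrist_force'])
t=snap('top');s=snap('side')
t=cv2.resize(t[150:230,70:190],(600,400),interpolation=2);s=cv2.resize(s[100:200,120:270],(390,260),interpolation=2)
t[:260,210:]=s
cv2.imwrite('pics/c4.png',t[:,:,::-1])
E
```

```text
clock: 8.53
ee_pos: [0.4843, 0.3899, 0.407]
eef_rot: [0.632, 0.775, -0.0, -0.0]
wrist_force: [0.5, -0.3, -2.6]
gripper_width: 0.0137
gripper_force: 29.9
grasp now [0.4842 0.3899 0.26  ] yaw 1.772 tilt 0.0006 | shift [-0.002  0.021  0.899] rz 0.02 j7 -0.85 t 8.5333
[ 0.52411606 -0.2640459  -2.57609055]
```

View pics/c4.png

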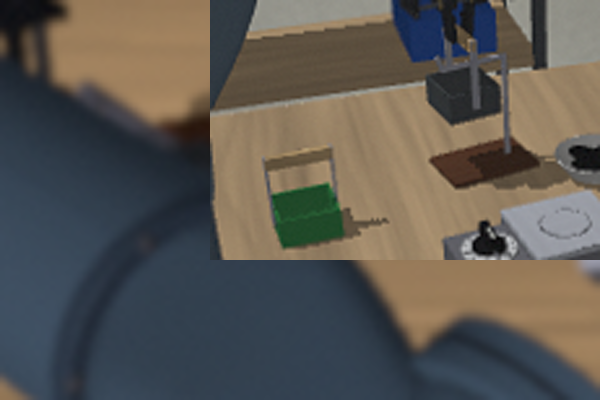

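The hook arm passes under the bar inside the caddy's opening. I'll lower it now.

```bash
python3 -m creep '[[0,0,0.1,0,0,0,1],[0,0,0.2,0,0,0,1],[0,0,0.2,0,0,0,1],[0,0,0.2,0,0,0,1],[0,0,0.1,0,0,0,1],[0,0,0.05,0,0,0,1],[0,0,0.03,0,0,0,1],[0,0,0.02,0,0,0,1],[0,0,0,0,0,0,1],[0,0,0,0,0,0,1]]'; python3 -c "
from h import *
plan([.485,.390,.224],1.77)"
```

```text
clock: 9.47
ee_pos: [0.4846, 0.3899, 0.3714]
eef_rot: [0.633, 0.774, 0.0, 0.0]
wrist_force: [-0.6, 0.4, -3.1]
gripper_width: 0.0142
gripper_force: 29.9
grasp now [0.4847 0.39   0.2244] yaw 1.772 tilt 0.0005 | shift [-0.001  0.008  0.01 ] rz 0.02 j7 -0.87 t 9.4667
```

```bash
python3 -m creep '[[0,0,0.02,0,0,0,1],[0,0,0.02,0,0,0,1],[0,0,0,0,0,0,1],[0,0,0,0,0,0,1]]'; python3 -m creep '[[0,0,0.02,0,0,0,1],[0,0,0,0,0,0,1],[0,0,0,0,0,0,1]]'
```

```text
clock: 9.8
ee_pos: [0.4846, 0.3898, 0.3695]
eef_rot: [0.633, 0.774, -0.0, 0.0]
wrist_force: [-0.1, -1.1, -1.2]
gripper_width: 0.0137
gripper_force: 29.9
clock: 10.05
ee_pos: [0.4846, 0.3899, 0.3687]
eef_rot: [0.633, 0.775, -0.0, -0.0]
wrist_force: [-0.5, -0.1, -2.4]
gripper_width: 0.014
gripper_force: 29.9
```

```bash
python3 -m creep '[[0,0,0.02,0,0,0,1],[0,0,0,0,0,0,1],[0,0,0,0,0,0,1]]'; python3 -m creep '[[0,0,0.02,0,0,0,1],[0,0,0,0,0,0,1],[0,0,0,0,0,0,1]]'
```

```text
clock: 10.3
ee_pos: [0.4846, 0.3899, 0.3685]
eef_rot: [0.633, 0.774, 0.0, 0.0]
wrist_force: [-1.1, -2.0, 4.5]
gripper_width: 0.0139
gripper_force: 29.9
clock: 10.55
ee_pos: [0.4845, 0.39, 0.3683]
eef_rot: [0.633, 0.774, 0.0, 0.0]
wrist_force: [-3.3, -3.7, 9.6]
gripper_width: 0.0136
gripper_force: 29.9
```

Contact. I'll back off slightly, open partway (backs stay clear of the tip) and rise.

```bash
python3 -m creep '[[0,0,-0.03,0,0,0,1],[0,0,0,0,0,0,0.75],[0,0,0,0,0,0,0.65],[0,0,0,0,0,0,0.6],[0,0,0,0,0,0,0.6],[0,0,0,0,0,0,0.6],[0,0,0,0,0,0,0.6]]'; python3 -m creep '[[0,0,-0.1,0,0,0,0.6],[0,0,-0.2,0,0,0,0.6],[0,0,-0.3,0,0,0,0.6],[0,0,-0.5,0,0,0,0.6],[0,0,-0.5,0,0,0,0.6],[0,0,-0.5,0,0,0,0.5],[0,0,-0.3,0,0,0,0.5],[0,0,0,0,0,0,0.5],[0,0,0,0,0,0,0.5],[0,0,0,0,0,0,0.5]]'
python3 - <<'E'
from h import *
plan([.43,.075,.2],1.5)
t=snap('top','top1.png');s=snap('side','side1.png')
t=cv2.resize(t[140:260,60:260],(600,360),interpolation=2);s=cv2.resize(s[100:220,120:320],(600,360),interpolation=2)
cv2.imwrite('pics/c5.png',cv2.resize(np.vstack([t,s]),(500,600))[:,:,::-1])
E
```

```text
clock: 11.13
ee_pos: [0.4846, 0.3899, 0.3682]
eef_rot: [0.633, 0.775, -0.0, -0.0]
wrist_force: [-0.2, -0.1, -0.0]
gripper_width: 0.0352
gripper_force: 0.0
clock: 11.97
ee_pos: [0.4845, 0.3895, 0.4634]
eef_rot: [0.633, 0.774, -0.001, -0.0]
wrist_force: [1.1, 0.1, -0.4]
gripper_width: 0.0441
gripper_force: 0.0
grasp now [0.4843 0.3893 0.3164] yaw 1.772 tilt 0.0015 | shift [-7.426 -2.895  2.919] rz 2.72 j7 -0.82 t 11.9667
```

View pics/c5.png

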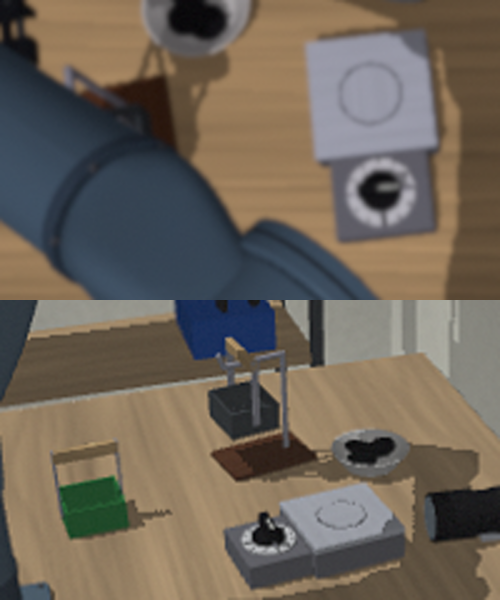

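The caddy hangs from the hook by its bar and the plate is empty. The knob is at crop (380,190), with its pointer to the right at (400,186). Next I'll measure the plate pose and the pointer angle.

Run:
```python
from h import *
a=cv2.imread('pics/top1.png');hs=cv2.cvtColor(a,40)
m=((hs[:,:,1]<50)&(hs[:,:,2]>115)).astype('uint8');m[:, :180]=0;m[:,240:]=0;m[:145]=0;m[206:]=0
n,l,s,c=cv2.connectedComponentsWithStats(m);i=1+s[1:,4].argmax()
cs,_=cv2.findContours((l==i).astype('uint8'),0,1);k=max(cs,key=cv2.contourArea)
P=onz('top',k[:,0],.055)[:,:2]
r=cv2.minAreaRect((P*1000).astype(np.float32));print('plate',r,s[i])
for u,v in [(306,43),(425,30),(438,152),(315,163)]: print(onz('top',(60+u/2.5,140+v/2.5),.055)[0,:2].round(4))
print('ring',onz('top',(60+371/2.5,140+94/2.5),.055).round(4))
g=cv2.cvtColor(a,6)
print(g[205:228,200:226])
```

```text
plate ((560.155029296875, 89.82074737548828), (169.29202270507812, 151.68374633789062), 6.774988651275635) [ 182  153   53   53 2328]
[0.6316 0.1715]
[0.649  0.0227]
[0.4932 0.004 ]
[0.4791 0.1542]
ring [[0.5661 0.0882 0.055 ]]
[[ 93  94  98 104 114 131 150 164 170 170 166 163 170 176 176 172 163 152
  147 139 124 110 101  95  93  93]
 [ 94  99 111 125 135 148 165 174 173 169 165 164 165 167 168 167 164 162
  165 163 152 134 117 101  95  93]
 [ 99 112 132 149 156 158 169 170 161 147 139 136 137 138 140 142 145 153
  163 166 161 150 132 111  98  93]
 [109 132 154 167 169 165 162 153 131 106  91  88  87  89  93  99 110 127
  142 148 147 140 131 118 103  94]
 [124 151 168 175 171 159 140 119  90  61  45  40  40  42  46  54  71  92
  110 120 122 121 125 129 115  99]
 [138 160 171 174 164 140 105  73  47  27  19  15  16  17  20  26  40  61
   84 101 109 114 129 145 134 109]
 [143 158 165 165 148 112  69  37  19  14  12  13  12  15  16  18  26  41
   66  88 103 115 137 157 150 123]
 [151 157 156 146 122  83  42  19  14  16  18  25  33  38  43  44  44  50
   65  80  95 113 136 157 156 136]

[... 935 characters left out ...]
24  34  56
   94 134 164 174 166 150 134 120]
 [155 171 173 173 166 144 113  80  52  35  29  24  24  24  31  44  66  94
  127 155 174 177 170 151 129 110]
 [140 158 163 169 173 165 147 123  95  75  62  52  46  47  62  85 110 135
  156 171 178 179 172 152 125 104]
 [124 144 156 167 177 176 169 156 139 124 110  94  81  80 101 129 149 164
  171 174 178 175 164 141 114  98]
 [112 131 151 168 177 179 177 171 167 160 150 133 111 101 125 155 170 175
  172 167 168 164 147 123 103  95]
 [101 115 136 157 171 176 173 172 175 175 171 156 128 108 131 165 178 177
  167 154 148 143 126 107  96  94]
 [ 95 101 116 136 154 165 163 162 172 178 177 166 138 111 129 163 176 172
  161 141 128 118 106  97  95  94]]
```

Run:
```python
from h import *
print(proj('top',[[.4449,.0736,.076],[.566,.0882,.055]]))
q=onz('top',[(211,214.5),(218,214.0)],.076);d=q[1]-q[0];y=np.arctan2(d[1],d[0]);print(q.round(4),'ptr yaw',y,'dial',y+np.pi-.118)
plan([.4449,.0736,.075],y)
```

```text
[[211.28468426 215.29159961]
 [208.3883009  177.62391222]]
[[0.4473 0.0745 0.076 ]
 [0.4489 0.0536 0.076 ]] ptr yaw -1.4958288859930753 dial 1.527763767596718
grasp now [0.4842 0.3893 0.316 ] yaw 1.772 tilt 0.0022 | shift [-7.53  -2.527  6.038] rz 1.26 j7 -0.82 t 12.0667
```

```bash
python3 -m creep '[[-0.2,-0.07,0,0,0,0,0.4],[-0.4,-0.13,0,0,0,0,0.4],[-0.6,-0.2,0,0,0,0,0.4],[-0.7,-0.24,0,0,0,0,0.4],[-0.7,-0.24,0,0,0,0,0.4],[-0.7,-0.24,0,0,0,0,0.4],[-0.7,-0.24,0,0,0,0,0.4],[-0.7,-0.24,0,0,0,0,0.4],[-0.7,-0.24,0,0,0,0,0.4],[-0.7,-0.24,0,0,0,0,0.4],[-0.7,-0.23,0,0,0,0,0.4],[-0.5,-0.17,0,0,0,0,0.4],[-0.2,-0.05,0,0,0,0,0.4],[0,0,0,0,0,0.6,0.4],[0,0,0,0,0,0.6,0.4],[0,0,0.4,0,0,0,0.4],[0,0,0.7,0,0,0,0.4],[0,0,0.7,0,0,0,0.4],[0,0,0.7,0,0,0,0.4],[0,0,0.2,0,0,0,0.4]]'; python3 -m creep '[[0,0,0,0,0,0,0.4],[0,0,0,0,0,0,0.4]]'; python3 -c "
from h import *
plan([.4455,.0738,.075],-1.496)"
```

```text
clock: 13.73
ee_pos: [0.4437, 0.0758, 0.3529]
eef_rot: [0.678, 0.736, -0.002, -0.002]
wrist_force: [-0.7, 0.3, -0.3]
gripper_width: 0.0529
gripper_force: 0.0
clock: 13.9
ee_pos: [0.4455, 0.0762, 0.3568]
eef_rot: [0.678, 0.735, 0.0, -0.0]
wrist_force: [0.2, -0.3, 0.3]
gripper_width: 0.0528
gripper_force: 0.0
grasp now [0.4455 0.0763 0.2098] yaw 1.653 tilt 0.0006 | shift [-0.064 -0.005  3.37 ] rz 0.07 j7 -0.43 t 13.9
```

```bash
python3 -m creep '[[-0.06,0,0.4,0,0,0,0.4],[0,0,0.7,0,0,0,0.4],[0,0,0.8,0,0,0,0.4],[0,0,0.7,0,0,0,0.4],[0,0,0.4,0,0,0,0.4],[0,0,0.2,0,0,0,0.4],[0,0,0.13,0,0,0,0.4],[0,0,0.04,0,0,0,0.5],[0,0,0,0,0,0,0.7],[0,0,0,0,0,0,0.8],[0,0,0,0,0,0,1],[0,0,0,0,0,0,1],[0,0,0,0,0,0,1],[0,0,0,0,0,0,1],[0,0,0,0,0,0,1]]'; python3 -c "
from h import *
plan([.4455,.0738,.075],.118)"
```

```text
clock: 15.15
ee_pos: [0.4476, 0.0734, 0.2224]
eef_rot: [0.678, 0.735, 0.002, 0.001]
wrist_force: [5.9, 0.7, -3.0]
gripper_width: 0.0134
gripper_force: 30.0
grasp now [0.4484 0.0736 0.0754] yaw 1.651 tilt 0.0056 | shift [ 0.011 -0.073  0.009] rz 15.33 j7 -0.63 t 15.15
```

```bash
python3 -m creep '[[0,0.07,0,0,0,0,1],[0,0,0,0,0,0.4,1],[0,0,0,0,0,0.8,1],[0,0,0,0,0,1,1],[0,0,0,0,0,1,1],[0,0,0,0,0,1,1],[0,0,0,0,0,1,1],[0,0,0,0,0,1,1],[0,0,0,0,0,1,1],[0,0,0,0,0,1,1],[0,0,0,0,0,1,1],[0,0,0,0,0,1,1],[0,0,0,0,0,1,1],[0,0,0,0,0,1,1],[0,0,0,0,0,1,1],[0,0,0,0,0,1,1],[0,0,0,0,0,0.8,1],[0,0,0,0,0,0.3,1],[0,0,0,0,0,0,1],[0,0,0,0,0,0,1]]'; python3 -c "
from h import *
plan([.4455,.0738,.075],.118)"
```

```text
clock: 16.82
ee_pos: [0.4478, 0.0743, 0.2223]
eef_rot: [0.998, 0.061, -0.001, -0.0]
wrist_force: [-5.7, 1.9, 11.7]
gripper_width: 0.0134
gripper_force: 30.0
grasp now [0.4476 0.0744 0.0753] yaw 0.123 tilt 0.0012 | shift [-0.054  0.009  0.006] rz 0.05 j7 -1.78 t 16.8167
```

```bash
python3 -m creep '[[0,0,0,0,0,0,0.8],[0,0,0,0,0,0,0.6],[0,0,0,0,0,0,0.4],[0,0,0,0,0,0,0.3],[0,0,0,0,0,0,0.2],[0,0,-0.3,0,0,0,0.1],[0,0,-0.6,0,0,0,0],[0,0,-0.8,0,0,0,0],[0,0,-0.8,0,0,0,0],[0,0,-0.8,0,0,0,0],[0,0,-0.4,0,0,0,0]]'; python3 -m creep '[[-0.1,0.3,0,0,0,0,0],[-0.1,0.5,0,0,0,0,0],[-0.15,0.7,0,0,0,0,0],[-0.15,0.7,0,0,0,0,0],[-0.15,0.7,0,0,0,0,0],[-0.15,0.7,0,0,0,0,0],[-0.15,0.7,0,0,0,0,0],[-0.15,0.7,0,0,0,0,0],[-0.15,0.7,0,0,0,0,0],[-0.15,0.7,0,0,0,0,0],[-0.15,0.7,0,0,0,0,0],[-0.15,0.7,0,0,0,0,0],[-0.15,0.7,0,0,0,0,0],[-0.15,0.7,0,0,0,0,0],[-0.15,0.7,0,0,0,0,0],[-0.15,0.7,0,0,0,0,0],[-0.1,0.6,0,0,0,0,0],[-0.1,0.4,0,0,0,0,0],[0,0,0,0,0,0,0],[0,0,0,0,0,0,0]]'
cat >> h.py <<'E'
def discs(f):
    a=snap('top',f)[:,:,::-1]; hs=cv2.cvtColor(np.ascontiguousarray(a),40); out=[]
    for nm,m,z in (('steel',(hs[:,:,1]<60)&(hs[:,:,2]>85),.016),('dark',hs[:,:,2]<70,.01)):
        n,l,s,c=cv2.connectedComponentsWithStats(m.astype('uint8'))
        for i in range(1,n):
            x,y,w,h,ar=s[i]
            if 120<ar<500 and .75<w/h<1.33 and 245<c[i][0]<420 and 110<c[i][1]<280:
                e=(x+w/2-.5,y+h/2-.5)
                print(nm,s[i],'cen',onz('top',c[i],z)[0,:2].round(4),'bbox cen',onz('top',e,z)[0,:2].round(4),'dia',round(2*np.sqrt(ar/np.pi)/423*1.315,4))
    return a
E
python3 - <<'E'
from h import *
a=discs('top2.png'); b=snap('side','side2.png')[:,:,::-1]
A=cv2.resize(a[145:245,175:375],(800,400),interpolation=2)
A[:200,440:]=cv2.resize(a[195:240,190:235],(360,360),interpolation=2)[80:280]
cv2.imwrite('pics/c6.png',A)
plan([.539,-.165,.1],.118)
E
```

```text
clock: 17.73
ee_pos: [0.449, 0.0736, 0.3729]
eef_rot: [0.998, 0.061, 0.002, -0.0]
wrist_force: [1.0, -0.0, 0.1]
gripper_width: 0.0821
gripper_force: 0.0
clock: 19.4
ee_pos: [0.405, -0.3995, 0.3691]
eef_rot: [0.998, 0.06, -0.0, -0.0]
wrist_force: [0.8, 0.2, 0.0]
gripper_width: 0.0878
gripper_force: 0.0
steel [281  89  40  43 156] cen [ 0.7998 -0.1946] bbox cen [ 0.8067 -0.205 ] dia 0.0438
steel [285 145  21  22 356] cen [ 0.6508 -0.1836] bbox cen [ 0.6499 -0.1846] dia 0.0662
steel [277 216  22  21 314] cen [ 0.4222 -0.158 ] bbox cen [ 0.421  -0.1579] dia 0.0622
dark [280 180  21  21 337] cen [ 0.5383 -0.1669] bbox cen [ 0.5372 -0.1675] dia 0.0644
grasp now [ 0.4057 -0.3977  0.2222] yaw 0.123 tilt 0.0014 | shift [ 4.021 -5.361  3.061] rz 0.05 j7 -0.68 t 19.5
```

View pics/c6.png

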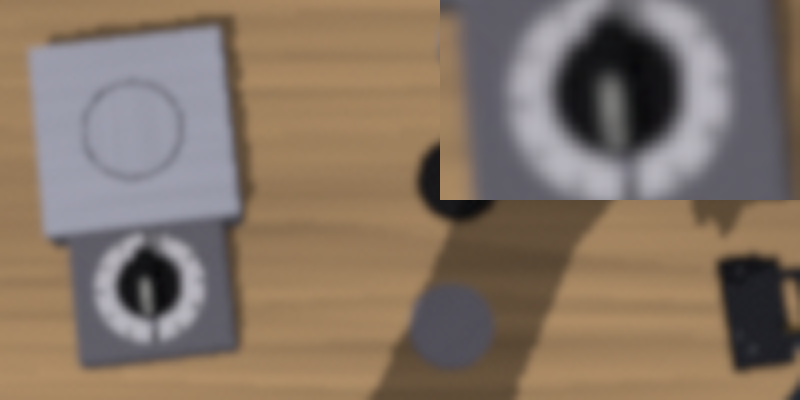

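The pointer lies along the scale's x and ends at the long mark, inset (630,185), so the dial reads about 0. Next I'll refine the plate centre from the engraved ring.

Run:
```python
from h import *
a=cv2.imread('pics/top2.png');g=cv2.cvtColor(a,6).astype(float)
# ring: per angle radial minimum around guess, top view
def fit(n,img,z,c):
    g=cv2.GaussianBlur(cv2.cvtColor(img,6).astype(np.float32),(0,0),.6)
    for it in range(4):
        pts=[]
        for t in np.linspace(0,2*np.pi,72,endpoint=False):
            rr=np.linspace(.030,.048,37); W=np.c_[c[0]+rr*np.cos(t),c[1]+rr*np.sin(t),0*rr+z]
            uv=proj(n,W).astype(np.float32); v=cv2.remap(g,uv[:,:1],uv[:,1:],1)[:,0]
            pts.append(W[v.argmin(),:2])
        P=np.array(pts); A=np.c_[2*P,np.ones(len(P))]; s=np.linalg.lstsq(A,(P**2).sum(1),rcond=None)[0]; c=s[:2]
    print(n,'ring',c.round(4),'r',np.sqrt(s[2]+c@c).round(4))
fit('top',a,.055,[.568,.089]); fit('side',cv2.imread('pics/side2.png'),.055,[.568,.089])
C=lambda u,v:(175+(u+.5)/4-.5,145+(v+.5)/4-.5)
for u,v in [(28,48),(220,27),(240,213)]: print(onz('top',C(u,v),.055)[0,:2].round(4))
q=onz('top',[(190+605/8,205+80/8),(190+615/8,205+150/8)],.076);d=q[1]-q[0];print('ptr',np.arctan2(d[1],d[0])+np.pi)
b=cv2.imread('pics/side2.png');hs=cv2.cvtColor(b,40)
for p in ([.5383,-.167,.01],[.651,-.1836,.016],[.4222,-.158,.016],[.6167,-.2963,.016]): print(proj('side',p).round(1))
for nm,m,z in (('steel',(hs[:,:,1]<60)&(hs[:,:,2]>85),.016),('dark',hs[:,:,2]<60,.01)):
    n,l,s,c=cv2.connectedComponentsWithStats(m.astype('uint8'))
    for i in range(1,n):
        if 60<s[i,4]<400 and 215<c[i][0]<340 and 215<c[i][1]<275: print(nm,s[i],onz('side',c[i],z)[0,:2].round(4))
```

```text
top ring [0.5683 0.0902] r 0.0378
side ring [0.5619 0.0987] r 0.0379
[0.6335 0.174 ]
[0.651  0.0239]
[0.5023 0.0059]
ptr 0.14060863650830813
[[268.1 234. ]]
[[299.9 229.5]]
[[235.5 237.2]]
[[302.4 250.8]]
steel [292 224  19  16 242] [ 0.65  -0.196]
steel [227 233  20  15 216] [ 0.4191 -0.1745]
steel [297 247  15  14 163] [ 0.6179 -0.3085]
```

```bash
python3 -m creep '[[0.2,-0.27,0,0,0,0,0],[0.4,-0.53,0,0,0,0,0],[0.5,-0.67,0,0,0,0,0],[0.5,-0.67,0,0,0,0,0],[0.5,-0.67,0,0,0,0,0],[0.5,-0.67,0,0,0,0,0],[0.5,-0.67,0,0,0,0,0],[0.5,-0.67,0,0,0,0,0],[0.3,-0.4,0.3,0,0,0,0],[0.1,-0.11,0.6,0,0,0,0],[0,0,0.8,0,0,0,0],[0,0,0.8,0,0,0,0],[0,0,0.7,0,0,0,0],[0,0,0.5,0,0,0,0],[0,0,0.3,0,0,0,0],[0,0,0.2,0,0,0,0],[0,0,0,0,0,0,0],[0,0,0,0,0,0,0]]'; python3 -c "
from h import *
plan([.538,-.1665,.021],.118)"
```

```text
clock: 21.0
ee_pos: [0.5387, -0.1678, 0.2022]
eef_rot: [0.998, 0.061, 0.0, 0.0]
wrist_force: [0.8, 0.0, 0.2]
gripper_width: 0.0878
gripper_force: 0.0
grasp now [ 0.5388 -0.1678  0.0552] yaw 0.122 tilt 0.0008 | shift [-0.017 -0.035  0.854] rz 0.04 j7 -1.17 t 21.0
```

```bash
python3 -m creep '[[-0.02,-0.03,0.3,0,0,0,0],[0,0,0.3,0,0,0,0],[0,0,0.17,0,0,0,0],[0,0,0.08,0,0,0,0.1],[0,0,0,0,0,0,0.15],[0,0,0,0,0,0,0.2],[0,0,0,0,0,0,0.3],[0,0,0,0,0,0,0.6],[0,0,0,0,0,0,1],[0,0,0,0,0,0,1],[0,0,0,0,0,0,1],[0,0,0,0,0,0,1]]'; python3 -c "
from h import *
plan([.569,.0895,.15],.118)"
```

```text
clock: 22.0
ee_pos: [0.5374, -0.167, 0.1675]
eef_rot: [0.998, 0.061, -0.0, 0.0]
wrist_force: [0.1, -0.4, -0.3]
gripper_width: 0.0672
gripper_force: 30.0
grasp now [ 0.5374 -0.167   0.0205] yaw 0.122 tilt 0.0 | shift [ 1.564 -6.269 -3.237] rz 0.04 j7 -1.17 t 22.0
```

```bash
python3 -m creep '[[0,0,-0.3,0,0,0,1],[0,0,-0.6,0,0,0,1],[0,0,-0.7,0,0,0,1],[0,0,-0.7,0,0,0,1],[0.1,-0.4,-0.4,0,0,0,1],[0.16,-0.63,-0.2,0,0,0,1],[0.16,-0.65,0,0,0,0,1],[0.16,-0.65,0,0,0,0,1],[0.16,-0.65,0,0,0,0,1],[0.16,-0.65,0,0,0,0,1],[0.16,-0.65,0,0,0,0,1],[0.16,-0.65,0,0,0,0,1],[0.16,-0.65,0,0,0,0,1],[0.16,-0.65,0,0,0,0,1],[0.12,-0.45,0,0,0,0,1],[0.06,-0.24,0,0,0,0,1],[0,0,0,0,0,0,1],[0,0,0,0,0,0,1]]'; python3 -c "
from h import *
plan([.569,.0895,.0755],.118)"
```

```text
clock: 23.5
ee_pos: [0.572, 0.1154, 0.2838]
eef_rot: [0.998, 0.061, 0.0, 0.0]
wrist_force: [-0.6, -0.1, -0.5]
gripper_width: 0.0665
gripper_force: 30.0
grasp now [0.572  0.1152 0.1368] yaw 0.122 tilt 0.0007 | shift [-0.152  0.629  1.534] rz 0.04 j7 -1.69 t 23.5
```

```bash
python3 -m creep '[[-0.15,0.3,0,0,0,0,1],[0,0.33,0.2,0,0,0,1],[0,0,0.5,0,0,0,1],[0,0,0.4,0,0,0,1],[0,0,0.2,0,0,0,1],[0,0,0.12,0,0,0,1],[0,0,0.05,0,0,0,1],[0,0,0,0,0,0,1],[0,0,0,0,0,0,1]]'; python3 -c "
from h import *
plan([.569,.0895,.0755],.118)"
```

```text
clock: 24.25
ee_pos: [0.5695, 0.0901, 0.2253]
eef_rot: [0.998, 0.061, 0.0, -0.0]
wrist_force: [-0.5, 0.6, -0.8]
gripper_width: 0.0671
gripper_force: 30.0
grasp now [0.5696 0.0901 0.0783] yaw 0.122 tilt 0.0009 | shift [-0.017  0.013  0.069] rz 0.04 j7 -1.64 t 24.25
```

```bash
python3 -m creep '[[0,0,0.05,0,0,0,1],[0,0,0.02,0,0,0,1],[0,0,0,0,0,0,1],[0,0,0,0,0,0,0.2],[0,0,0,0,0,0,0.1],[0,0,0,0,0,0,0],[0,0,0,0,0,0,0],[0,0,0,0,0,0,0],[0,0,-0.2,0,0,0,0],[0,0,-0.5,0,0,0,0],[0,0,-0.7,0,0,0,0],[0,0,-0.8,0,0,0,0],[0,0,-0.7,0,0,0,0],[0,0,-0.3,0,0,0,0]]'; python3 -m creep '[[-0.2,0.3,0,0,0,0,0],[-0.35,0.5,0,0,0,0,0],[-0.4,0.65,0,0,0,0,0],[-0.4,0.65,0,0,0,0,0],[-0.4,0.65,0,0,0,0,0],[-0.4,0.65,0,0,0,0,0],[-0.4,0.65,0,0,0,0,0],[-0.4,0.65,0,0,0,0,0],[-0.4,0.65,0,0,0,0,0],[-0.4,0.65,0,0,0,0,0],[-0.4,0.65,0,0,0,0,0],[-0.4,0.65,0,0,0,0,0],[-0.4,0.65,0,0,0,0,0],[-0.3,0.65,0,0,0,0,0],[-0.2,0.65,0,0,0,0,0],[0,0.65,0,0,0,0,0],[0,0.65,0,0,0,0,0],[0,0.65,0,0,0,0,0],[0,0.5,0,0,0,0,0],[0,0.3,0,0,0,0,0]]'
cat >> h.py <<'E'
def plate(a):
    hs=cv2.cvtColor(np.ascontiguousarray(a),40); g=hs[:,:,2]
    return cv2.resize(np.ascontiguousarray(a[150:205,180:240]),None,fx=6,fy=6,interpolation=2)
E
python3 - <<'E'
from h import *
a=discs('top3.png'); hs=cv2.cvtColor(np.ascontiguousarray(a),40)
m=(hs[:,:,2]<75).astype('uint8');m[:150]=0;m[202:]=0
m[:,:185]=0;m[:,236:]=0
n,l,s,c=cv2.connectedComponentsWithStats(m)
for i in range(1,n):
    if s[i,4]>40: print('on plate',s[i],onz('top',c[i],.065)[0,:2].round(4))
print('ring exp',.569,.0895)
plan([.422,-.158,.1],.118)
E
```

```text
clock: 25.42
ee_pos: [0.5702, 0.0904, 0.3543]
eef_rot: [0.998, 0.061, 0.003, -0.0]
wrist_force: [0.2, 0.1, -0.3]
gripper_width: 0.088
gripper_force: 0.0
clock: 27.08
ee_pos: [0.4091, -0.4149, 0.3482]
eef_rot: [0.998, 0.059, -0.001, -0.0]
wrist_force: [-1.4, 0.1, 0.1]
gripper_width: 0.0882
gripper_force: 0.0
steel [281  89  40  43 172] cen [ 0.8051 -0.1985] bbox cen [ 0.8067 -0.205 ] dia 0.046
steel [285 145  21  22 342] cen [ 0.6515 -0.1826] bbox cen [ 0.6499 -0.1846] dia 0.0649
steel [277 216  22  21 320] cen [ 0.4215 -0.1582] bbox cen [ 0.421  -0.1579] dia 0.0628
on plate [197 166  22  20 334] [0.5713 0.0907]
ring exp 0.569 0.0895
grasp now [ 0.4089 -0.4162  0.2015] yaw 0.118 tilt 0.0024 | shift [ 1.09  -6.374  2.53 ] rz -0.0 j7 -0.63 t 27.1333
```

```bash
python3 -m creep '[[0.05,-0.3,0,0,0,0,0],[0.1,-0.5,0,0,0,0,0],[0.12,-0.7,0,0,0,0,0],[0.12,-0.7,0,0,0,0,0],[0.12,-0.7,0,0,0,0,0],[0.12,-0.7,0,0,0,0,0],[0.12,-0.7,0,0,0,0,0],[0.12,-0.7,0,0,0,0,0],[0.12,-0.7,0,0,0,0,0],[0.1,-0.47,0.3,0,0,0,0],[0.06,-0.2,0.6,0,0,0,0],[0,0,0.8,0,0,0,0],[0,0,0.8,0,0,0,0],[0,0,0.6,0,0,0,0],[0,0,0.4,0,0,0,0],[0,0,0,0,0,0,0],[0,0,0,0,0,0,0]]'
python3 - <<'E'
from h import *
plan([.4218,-.158,.021],.118)
a=cv2.imread('pics/top3.png'); hs=cv2.cvtColor(a,40)
print(hs[158:174:3,318:342:3])
snap('top','top4.png')
cv2.imwrite('pics/c7.png',cv2.resize(np.hstack([a[90:280,260:420],cv2.imread('pics/top4.png')[90:280,260:420]]),None,fx=2.4,fy=2.4))
E
```

```text
clock: 28.55
ee_pos: [0.4246, -0.1526, 0.2096]
eef_rot: [0.998, 0.062, -0.001, -0.001]
wrist_force: [-0.5, 0.7, 0.3]
gripper_width: 0.0883
gripper_force: 0.0
grasp now [ 0.4241 -0.1524  0.0626] yaw 0.123 tilt 0.0031 | shift [-0.072  0.132  1.04 ] rz 0.05 j7 -1.09 t 28.55
[[[ 16 108  97]
  [ 16 108  99]
  [ 16 103  97]
  [ 12  64  91]
  [  7  38  88]
  [ 12  68  94]
  [ 16 104 101]
  [ 16 109 101]]

 [[ 16 106  99]
  [ 16 104  98]
  [  3  29  87]
  [124  24  85]
  [127  27  85]
  [127  27  85]
  [  5  33  86]
  [ 16 104  98]]

 [[ 16 105 102]
  [ 15  91  98]
  [131  24  85]
  [127  27  86]
  [124  24  86]
  [124  24  85]
  [135  24  84]
  [ 15  92  97]]

 [[ 15 105 100]
  [ 15  86  92]
  [128  25  83]
  [127  27  86]
  [127  27  86]
  [123  26  87]
  [133  21  84]
  [ 15  91  98]]

 [[ 16 105 102]
  [ 15 102 100]
  [160  20  76]
  [127  27  85]
  [127  27  85]
  [127  27  85]
  [  5  35  88]
  [ 16 103 102]]

 [[ 16 103 104]
  [ 16 105 104]
  [ 16  94  98]
  [  7  40  83]
  [174  16  78]
  [ 11  50  87]
  [ 16 104 103]
  [ 16 104 105]]]
```

View pics/c7.png

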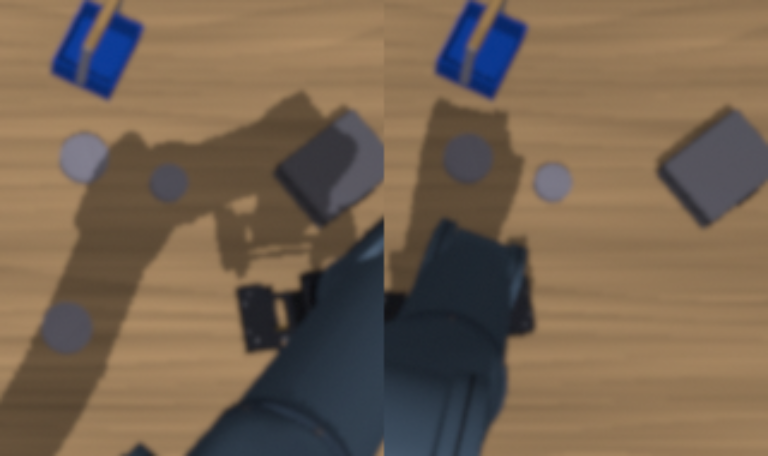

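The narrow disc is still in place at about (330,165), only in the arm's shadow. I'll grasp the near wide disc.

```bash
sed -i 's/hs\[:,:,2\]>85),.016/hs[:,:,2]>72),.016/' h.py; python3 -m creep '[[-0.07,0.13,0.2,0,0,0,0],[0,0,0.4,0,0,0,0],[0,0,0.25,0,0,0,0],[0,0,0.12,0,0,0,0],[0,0,0.05,0,0,0,0.1],[0,0,0,0,0,0,0.15],[0,0,0,0,0,0,0.2],[0,0,0,0,0,0,0.3],[0,0,0,0,0,0,0.6],[0,0,0,0,0,0,1],[0,0,0,0,0,0,1],[0,0,0,0,0,0,1]]'; python3 -c "
from h import *
plan([.569,.0895,.15],.118)"
```

```text
clock: 29.6
ee_pos: [0.4238, -0.1595, 0.1695]
eef_rot: [0.998, 0.061, 0.0, 0.0]
wrist_force: [-0.8, 1.0, 5.9]
gripper_width: 0.0651
gripper_force: 30.0
grasp now [ 0.4239 -0.1595  0.0225] yaw 0.122 tilt 0.0005 | shift [ 4.359 -5.738 -3.186] rz 0.04 j7 -1.07 t 29.6
```

```bash
python3 -m creep '[[0,0,-0.2,0,0,0,1],[0,0,-0.5,0,0,0,1],[0,0,-0.7,0,0,0,1],[0,0,-0.7,0,0,0,1],[0,0,-0.6,0,0,0,1],[0.2,-0.3,-0.2,0,0,0,1],[0.4,-0.5,0,0,0,0,1],[0.5,-0.65,0,0,0,0,1],[0.5,-0.65,0,0,0,0,1],[0.5,-0.65,0,0,0,0,1],[0.5,-0.65,0,0,0,0,1],[0.5,-0.65,0,0,0,0,1],[0.5,-0.65,0,0,0,0,1],[0.4,-0.55,0,0,0,0,1],[0.3,-0.4,0,0,0,0,1],[0.1,-0.1,0,0,0,0,1],[0,0,0,0,0,0,1],[0,0,0,0,0,0,1]]'; python3 -c "
from h import *
plan([.5705,.0895,.0875],.118)"
```

```text
clock: 31.1
ee_pos: [0.5697, 0.0889, 0.2848]
eef_rot: [0.998, 0.061, -0.001, 0.001]
wrist_force: [0.5, -0.5, -3.9]
gripper_width: 0.0651
gripper_force: 30.0
grasp now [0.5695 0.0887 0.1378] yaw 0.121 tilt 0.0021 | shift [ 0.03  -0.018  1.256] rz 0.03 j7 -1.61 t 31.1
```

```bash
python3 -m creep '[[0.02,-0.02,0.2,0,0,0,1],[0,0,0.4,0,0,0,1],[0,0,0.35,0,0,0,1],[0,0,0.15,0,0,0,1],[0,0,0.08,0,0,0,1],[0,0,0.03,0,0,0,1],[0,0,0,0,0,0,1],[0,0,0,0,0,0,1],[0,0,0,0,0,0,1]]'; python3 -c "
from h import *
plan([.5705,.0895,.0875],.118)"
```

```text
clock: 31.85
ee_pos: [0.5714, 0.0909, 0.2374]
eef_rot: [0.998, 0.061, 0.001, -0.0]
wrist_force: [0.5, -0.1, -4.8]
gripper_width: 0.0654
gripper_force: 30.0
grasp now [0.5716 0.091  0.0904] yaw 0.122 tilt 0.0012 | shift [-0.031  0.033  0.072] rz 0.04 j7 -1.6 t 31.85
```

```bash
python3 -m creep '[[-0.03,0.03,0.03,0,0,0,1],[0,0,0.02,0,0,0,1],[0,0,0,0,0,0,1],[0,0,0,0,0,0,1]]'; python3 -m creep '[[0,0,0.02,0,0,0,1],[0,0,0,0,0,0,1],[0,0,0,0,0,0,1]]'
```

```text
clock: 32.18
ee_pos: [0.57, 0.0896, 0.2347]
eef_rot: [0.998, 0.061, -0.0, 0.0]
wrist_force: [-0.1, 0.4, -4.4]
gripper_width: 0.0654
gripper_force: 30.0
clock: 32.43
ee_pos: [0.5701, 0.0897, 0.2345]
eef_rot: [0.998, 0.061, 0.0, -0.0]
wrist_force: [-2.8, -0.2, 5.7]
gripper_width: 0.0652
gripper_force: 30.0
```

Contact. I'll release, rise and retreat.

```bash
python3 -m creep '[[0,0,-0.02,0,0,0,1],[0,0,0,0,0,0,0.25],[0,0,0,0,0,0,0.2],[0,0,0,0,0,0,0.1],[0,0,0,0,0,0,0],[0,0,0,0,0,0,0],[0,0,0,0,0,0,0],[0,0,-0.2,0,0,0,0],[0,0,-0.5,0,0,0,0],[0,0,-0.7,0,0,0,0],[0,0,-0.8,0,0,0,0],[0,0,-0.5,0,0,0,0],[0,0,-0.2,0,0,0,0]]'; python3 -m creep '[[-0.2,0.3,0,0,0,0,0],[-0.35,0.5,0,0,0,0,0],[-0.4,0.65,0,0,0,0,0],[-0.4,0.65,0,0,0,0,0],[-0.4,0.65,0,0,0,0,0],[-0.4,0.65,0,0,0,0,0],[-0.4,0.65,0,0,0,0,0],[-0.4,0.65,0,0,0,0,0],[-0.4,0.65,0,0,0,0,0],[-0.4,0.65,0,0,0,0,0],[-0.4,0.65,0,0,0,0,0],[-0.4,0.65,0,0,0,0,0],[-0.4,0.65,0,0,0,0,0],[-0.3,0.65,0,0,0,0,0],[-0.2,0.65,0,0,0,0,0],[0,0.65,0,0,0,0,0],[0,0.65,0,0,0,0,0],[0,0.65,0,0,0,0,0],[0,0.5,0,0,0,0,0],[0,0.3,0,0,0,0,0]]'
python3 - <<'E'
from h import *
a=discs('top5.png')
cv2.imwrite('pics/c8.png',np.hstack([cv2.resize(a[145:235,175:240],(390,540),interpolation=2),cv2.resize(snap('side','side5.png')[150:220,210:290,::-1],(400,350),interpolation=2).repeat(1,0)[:350].copy() if 0 else cv2.copyMakeBorder(cv2.resize(np.ascontiguousarray(snap('side','side5.png')[150:220,210:290,::-1]),(400,350),interpolation=2),0,190,0,0,0)]))
plan([.651,-.1835,.1],.118)
E
```

```text
clock: 33.52
ee_pos: [0.5711, 0.0897, 0.3546]
eef_rot: [0.998, 0.061, 0.003, -0.0]
wrist_force: [-0.5, -0.0, 0.5]
gripper_width: 0.0881
gripper_force: 0.0
clock: 35.18
ee_pos: [0.41, -0.4156, 0.349]
eef_rot: [0.998, 0.059, -0.001, -0.0]
wrist_force: [0.7, 0.2, -0.1]
gripper_width: 0.088
gripper_force: 0.0
steel [285 145  21  22 354] cen [ 0.6507 -0.1833] bbox cen [ 0.6499 -0.1846] dia 0.066
steel [322 158  17  16 210] cen [ 0.6163 -0.296 ] bbox cen [ 0.6168 -0.2966] dia 0.0508
grasp now [ 0.4101 -0.4148  0.2024] yaw 0.119 tilt 0.0022 | shift [ 6.67  -5.027  2.548] rz 0.01 j7 -0.6 t 35.2833
```

View pics/c8.png

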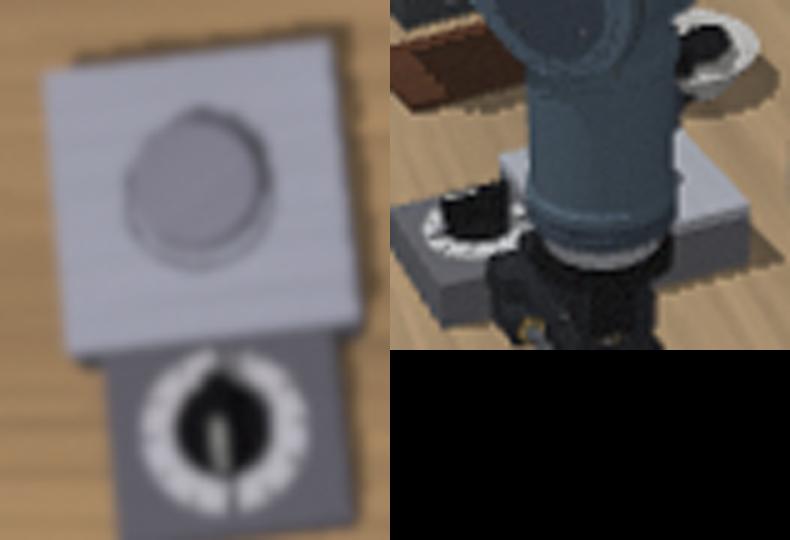

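The wide disc sits on the pad, its top centred at crop (195,181), and the dial still points at the mark. Next is the second wide disc.

```bash
python3 -c "
from h import *
print(onz('top',(207.05,174.75),.081))"; python3 -m creep '[[0.3,-0.2,0,0,0,0,0],[0.5,-0.37,0,0,0,0,0],[0.6,-0.45,0,0,0,0,0],[0.6,-0.45,0,0,0,0,0],[0.6,-0.45,0,0,0,0,0],[0.6,-0.45,0,0,0,0,0],[0.6,-0.45,0,0,0,0,0],[0.6,-0.45,0,0,0,0,0],[0.6,-0.45,0,0,0,0,0],[0.6,-0.45,0,0,0,0,0],[0.6,-0.45,0,0,0,0,0],[0.4,-0.3,0.3,0,0,0,0],[0.07,-0.1,0.6,0,0,0,0],[0,0,0.8,0,0,0,0],[0,0,0.8,0,0,0,0],[0,0,0.6,0,0,0,0],[0,0,0.4,0,0,0,0],[0,0,0,0,0,0,0],[0,0,0,0,0,0,0]]'; python3 -c "
from h import *
plan([.6507,-.1835,.021],.118)"
```

```text
[[0.56859035 0.08922788 0.081     ]]
clock: 36.87
ee_pos: [0.652, -0.1809, 0.2104]
eef_rot: [0.998, 0.061, -0.001, -0.0]
wrist_force: [0.7, 0.4, 1.4]
gripper_width: 0.0886
gripper_force: 0.0
grasp now [ 0.6518 -0.1808  0.0634] yaw 0.122 tilt 0.0016 | shift [-0.033  0.063  1.061] rz 0.04 j7 -1.1 t 36.8667
```

Stack centre is (0.5686, 0.0892), as intended.

```bash
python3 -m creep '[[-0.03,0.06,0.2,0,0,0,0],[0,0,0.4,0,0,0,0],[0,0,0.25,0,0,0,0],[0,0,0.12,0,0,0,0],[0,0,0.05,0,0,0,0.1],[0,0,0,0,0,0,0.15],[0,0,0,0,0,0,0.2],[0,0,0,0,0,0,0.3],[0,0,0,0,0,0,0.6],[0,0,0,0,0,0,1],[0,0,0,0,0,0,1],[0,0,0,0,0,0,1]]'; python3 -c "
from h import *
plan([.569,.0895,.15],.118)"
```

```text
clock: 37.87
ee_pos: [0.6518, -0.1842, 0.1704]
eef_rot: [0.998, 0.061, 0.0, 0.0]
wrist_force: [-0.4, -0.1, 2.4]
gripper_width: 0.0653
gripper_force: 30.0
grasp now [ 0.6519 -0.1842  0.0234] yaw 0.122 tilt 0.001 | shift [-1.224 -7.043 -3.169] rz 0.04 j7 -1.09 t 37.8667
```

```bash
python3 -m creep '[[0,0,-0.2,0,0,0,1],[0,0,-0.5,0,0,0,1],[0,0,-0.7,0,0,0,1],[0,0,-0.7,0,0,0,1],[0,0,-0.7,0,0,0,1],[-0.05,-0.3,-0.4,0,0,0,1],[-0.1,-0.5,0,0,0,0,1],[-0.12,-0.65,0,0,0,0,1],[-0.12,-0.65,0,0,0,0,1],[-0.12,-0.65,0,0,0,0,1],[-0.12,-0.65,0,0,0,0,1],[-0.12,-0.65,0,0,0,0,1],[-0.12,-0.65,0,0,0,0,1],[-0.12,-0.65,0,0,0,0,1],[-0.12,-0.65,0,0,0,0,1],[-0.1,-0.6,0,0,0,0,1],[-0.07,-0.35,0,0,0,0,1],[-0.03,-0.1,0,0,0,0,1],[0,0,0,0,0,0,1],[0,0,0,0,0,0,1]]'; python3 -c "
from h import *
plan([.57,.0893,.1044],.118)"
```

```text
clock: 39.53
ee_pos: [0.5652, 0.0883, 0.2979]
eef_rot: [0.998, 0.06, -0.0, 0.001]
wrist_force: [-0.3, -0.1, -4.1]
gripper_width: 0.0653
gripper_force: 30.0
grasp now [0.5652 0.0881 0.1509] yaw 0.121 tilt 0.0011 | shift [ 0.123 -0.017  1.163] rz 0.03 j7 -1.55 t 39.5333
```

```bash
python3 -m creep '[[0.12,0,0.2,0,0,0,1],[0,0,0.4,0,0,0,1],[0,0,0.3,0,0,0,1],[0,0,0.13,0,0,0,1],[0,0,0.06,0,0,0,1],[0,0,0,0,0,0,1],[0,0,0,0,0,0,1],[0,0,0,0,0,0,1]]'; python3 -c "
from h import *
plan([.57,.0893,.1044],.118)"
```

```text
clock: 40.2
ee_pos: [0.5704, 0.09, 0.2549]
eef_rot: [0.998, 0.061, 0.001, -0.0]
wrist_force: [0.1, -0.0, -4.0]
gripper_width: 0.0653
gripper_force: 30.0
grasp now [0.5705 0.09   0.1079] yaw 0.122 tilt 0.0011 | shift [-0.015  0.016  0.087] rz 0.04 j7 -1.54 t 40.2
```

```bash
python3 -m creep '[[-0.01,0.01,0.03,0,0,0,1],[0,0,0.03,0,0,0,1],[0,0,0,0,0,0,1],[0,0,0,0,0,0,1]]'; python3 -m creep '[[0,0,0.02,0,0,0,1],[0,0,0,0,0,0,1],[0,0,0,0,0,0,1]]'; python3 -m creep '[[0,0,0.02,0,0,0,1],[0,0,0,0,0,0,1],[0,0,0,0,0,0,1]]'
```

```text
clock: 40.53
ee_pos: [0.5696, 0.0896, 0.252]
eef_rot: [0.998, 0.061, 0.0, -0.0]
wrist_force: [1.0, 0.1, -4.8]
gripper_width: 0.0649
gripper_force: 30.0
clock: 40.78
ee_pos: [0.5697, 0.0896, 0.2514]
eef_rot: [0.998, 0.061, 0.0, -0.0]
wrist_force: [-1.2, -0.1, 0.2]
gripper_width: 0.0651
gripper_force: 30.0
clock: 41.03
ee_pos: [0.5698, 0.0896, 0.2513]
eef_rot: [0.998, 0.061, 0.0, -0.0]
wrist_force: [-3.4, -0.7, 8.2]
gripper_width: 0.065
gripper_force: 30.0
```

```bash
python3 -m creep '[[0,0,-0.03,0,0,0,1],[0,0,0,0,0,0,0.25],[0,0,0,0,0,0,0.2],[0,0,0,0,0,0,0.1],[0,0,0,0,0,0,0],[0,0,0,0,0,0,0],[0,0,0,0,0,0,0],[0,0,-0.2,0,0,0,0],[0,0,-0.5,0,0,0,0],[0,0,-0.7,0,0,0,0],[0,0,-0.7,0,0,0,0],[0,0,-0.3,0,0,0,0],[0,0,-0.1,0,0,0,0]]'; python3 -m creep '[[-0.2,0.3,0,0,0,0,0],[-0.35,0.5,0,0,0,0,0],[-0.4,0.65,0,0,0,0,0],[-0.4,0.65,0,0,0,0,0],[-0.4,0.65,0,0,0,0,0],[-0.4,0.65,0,0,0,0,0],[-0.4,0.65,0,0,0,0,0],[-0.4,0.65,0,0,0,0,0],[-0.4,0.65,0,0,0,0,0],[-0.4,0.65,0,0,0,0,0],[-0.4,0.65,0,0,0,0,0],[-0.4,0.65,0,0,0,0,0],[-0.4,0.65,0,0,0,0,0],[-0.3,0.65,0,0,0,0,0],[-0.2,0.65,0,0,0,0,0],[0,0.65,0,0,0,0,0],[0,0.65,0,0,0,0,0],[0,0.65,0,0,0,0,0],[0,0.5,0,0,0,0,0],[0,0.3,0,0,0,0,0]]'
python3 - <<'E'
from h import *
a=discs('top6.png')
cv2.imwrite('pics/c9.png',cv2.resize(a[80:245,170:370],None,fx=4,fy=3.6,interpolation=2))
plan([.6165,-.296,.1],.118)
E
```

```text
clock: 42.12
ee_pos: [0.5705, 0.0896, 0.3543]
eef_rot: [0.998, 0.061, 0.002, -0.0]
wrist_force: [0.7, -0.2, -0.3]
gripper_width: 0.0879
gripper_force: 0.0
clock: 43.78
ee_pos: [0.4096, -0.4156, 0.3497]
eef_rot: [0.998, 0.059, -0.001, -0.0]
wrist_force: [-1.4, -0.4, 0.6]
gripper_width: 0.088
gripper_force: 0.0
steel [281  89  39  43 149] cen [ 0.7978 -0.1914] bbox cen [ 0.8067 -0.2034] dia 0.0428
steel [322 158  17  16 210] cen [ 0.6161 -0.296 ] bbox cen [ 0.6168 -0.2966] dia 0.0508
grasp now [ 0.4094 -0.4168  0.2031] yaw 0.118 tilt 0.0026 | shift [ 5.504 -2.392  2.561] rz 0.0 j7 -0.55 t 43.8333
```

View pics/c9.png

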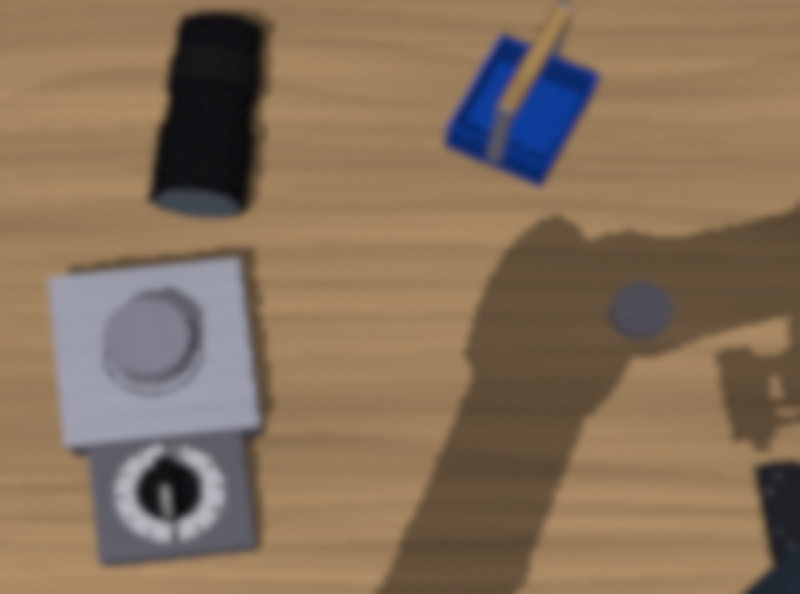

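The second wide disc sits on the stack, top at about (148,336) in the crop. Only the narrow disc at (640,310) remains on the table.

```bash
python3 -c "
from h import *
print(onz('top',(206.6,172.9),.097))"; python3 -m creep '[[0.3,-0.13,0,0,0,0,0],[0.5,-0.22,0,0,0,0,0],[0.6,-0.26,0,0,0,0,0],[0.6,-0.26,0,0,0,0,0],[0.6,-0.26,0,0,0,0,0],[0.6,-0.26,0,0,0,0,0],[0.6,-0.26,0,0,0,0,0],[0.6,-0.26,0,0,0,0,0],[0.6,-0.26,0,0,0,0,0],[0.4,-0.16,0.3,0,0,0,0],[0.1,-0.06,0.6,0,0,0,0],[0,0,0.8,0,0,0,0],[0,0,0.8,0,0,0,0],[0,0,0.6,0,0,0,0],[0,0,0.4,0,0,0,0],[0,0,0,0,0,0,0],[0,0,0,0,0,0,0]]'; python3 -c "
from h import *
plan([.6165,-.296,.021],.118)"
```

```text
[[0.57026668 0.08866209 0.097     ]]
clock: 45.25
ee_pos: [0.6184, -0.2904, 0.2112]
eef_rot: [0.998, 0.061, -0.001, -0.001]
wrist_force: [1.6, 0.1, -0.0]
gripper_width: 0.0881
gripper_force: 0.0
grasp now [ 0.6183 -0.2902  0.0642] yaw 0.123 tilt 0.0016 | shift [-0.06  0.14  1.08] rz 0.05 j7 -0.86 t 45.25
```

```bash
python3 -m creep '[[-0.06,0.14,0.2,0,0,0,0],[0,0,0.4,0,0,0,0],[0,0,0.25,0,0,0,0],[0,0,0.14,0,0,0,0],[0,0,0.05,0,0,0,0.2],[0,0,0,0,0,0,0.3],[0,0,0,0,0,0,0.4],[0,0,0,0,0,0,0.45],[0,0,0,0,0,0,0.6],[0,0,0,0,0,0,1],[0,0,0,0,0,0,1],[0,0,0,0,0,0,1]]'; python3 -c "
from h import *
plan([.57,.0895,.16],.118)"
```

```text
clock: 46.25
ee_pos: [0.6169, -0.2977, 0.1704]
eef_rot: [0.998, 0.061, 0.0, 0.0]
wrist_force: [-0.2, -0.9, 2.4]
gripper_width: 0.0491
gripper_force: 30.0
grasp now [ 0.617  -0.2977  0.0234] yaw 0.122 tilt 0.0008 | shift [ 0.013 -9.75  -3.419] rz 0.04 j7 -0.84 t 46.25
```

```bash
python3 -m creep '[[0,0,-0.2,0,0,0,1],[0,0,-0.5,0,0,0,1],[0,0,-0.7,0,0,0,1],[0,0,-0.7,0,0,0,1],[0,0,-0.7,0,0,0,1],[0,-0.3,-0.5,0,0,0,1],[0,-0.5,-0.3,0,0,0,1],[0,-0.7,0,0,0,0,1],[0,-0.7,0,0,0,0,1],[0,-0.7,0,0,0,0,1],[0,-0.7,0,0,0,0,1],[0,-0.7,0,0,0,0,1],[0,-0.7,0,0,0,0,1],[0,-0.7,0,0,0,0,1],[0,-0.7,0,0,0,0,1],[0,-0.7,0,0,0,0,1],[0,-0.7,0,0,0,0,1],[0,-0.7,0,0,0,0,1],[0,-0.7,0,0,0,0,1],[0,-0.4,0,0,0,0,1]]'; python3 -m creep '[[0,-0.15,0,0,0,0,1],[0,0,0,0,0,0,1],[0,0,0,0,0,0,1]]'; python3 -c "
from h import *
plan([.57,.0893,.1204],.118)"
```

```text
clock: 47.92
ee_pos: [0.569, 0.0874, 0.3139]
eef_rot: [0.998, 0.063, -0.001, -0.001]
wrist_force: [-0.6, 0.3, -2.3]
gripper_width: 0.0492
gripper_force: 30.0
clock: 48.17
ee_pos: [0.5692, 0.0884, 0.314]
eef_rot: [0.998, 0.061, -0.0, 0.0]
wrist_force: [-0.0, -0.8, -3.0]
gripper_width: 0.0492
gripper_force: 30.0
grasp now [0.5692 0.0882 0.167 ] yaw 0.121 tilt 0.001 | shift [ 0.022 -0.025  1.166] rz 0.03 j7 -1.5 t 48.1667
```

```bash
python3 -m creep '[[0.01,-0.01,0.2,0,0,0,1],[0,0,0.4,0,0,0,1],[0,0,0.3,0,0,0,1],[0,0,0.13,0,0,0,1],[0,0,0.06,0,0,0,1],[0,0,0.02,0,0,0,1],[0,0,0,0,0,0,1],[0,0,0,0,0,0,1],[0,0,0,0,0,0,1]]'; python3 -c "
from h import *
plan([.57,.0893,.1204],.118)"
```

```text
clock: 48.92
ee_pos: [0.5699, 0.09, 0.2701]
eef_rot: [0.998, 0.061, 0.001, -0.0]
wrist_force: [0.2, 0.3, -2.6]
gripper_width: 0.0491
gripper_force: 30.0
grasp now [0.57   0.09   0.1231] yaw 0.122 tilt 0.001 | shift [-0.003  0.018  0.067] rz 0.04 j7 -1.48 t 48.9167
```

```bash
python3 -m creep '[[-0.01,0.01,0.02,0,0,0,1],[0,0,0.02,0,0,0,1],[0,0,0,0,0,0,1],[0,0,0,0,0,0,1]]'; python3 -m creep '[[0,0,0.02,0,0,0,1],[0,0,0,0,0,0,1],[0,0,0,0,0,0,1]]'
```

```text
clock: 49.25
ee_pos: [0.5692, 0.0895, 0.2679]
eef_rot: [0.998, 0.061, -0.0, 0.0]
wrist_force: [-0.4, -0.5, -2.1]
gripper_width: 0.0492
gripper_force: 30.0
clock: 49.5
ee_pos: [0.5693, 0.0896, 0.2673]
eef_rot: [0.998, 0.061, 0.0, -0.0]
wrist_force: [-0.8, -0.0, 0.8]
gripper_width: 0.0488
gripper_force: 30.0
```

Contact. I'll release, retreat and check the whole scene.

```bash
python3 -m creep '[[0,0,0,0,0,0,0.4],[0,0,0,0,0,0,0.3],[0,0,0,0,0,0,0.2],[0,0,0,0,0,0,0.1],[0,0,0,0,0,0,0],[0,0,0,0,0,0,0],[0,0,0,0,0,0,0],[0,0,-0.2,0,0,0,0],[0,0,-0.5,0,0,0,0],[0,0,-0.7,0,0,0,0],[0,0,-0.7,0,0,0,0],[0,0,-0.3,0,0,0,0],[0,0,-0.1,0,0,0,0]]'; python3 -m creep '[[-0.2,0.3,0,0,0,0,0],[-0.35,0.5,0,0,0,0,0],[-0.4,0.65,0,0,0,0,0],[-0.4,0.65,0,0,0,0,0],[-0.4,0.65,0,0,0,0,0],[-0.4,0.65,0,0,0,0,0],[-0.4,0.65,0,0,0,0,0],[-0.4,0.65,0,0,0,0,0],[-0.4,0.65,0,0,0,0,0],[-0.4,0.65,0,0,0,0,0],[-0.4,0.65,0,0,0,0,0],[-0.4,0.65,0,0,0,0,0],[-0.4,0.65,0,0,0,0,0],[-0.3,0.65,0,0,0,0,0],[-0.2,0.65,0,0,0,0,0],[0,0.65,0,0,0,0,0],[0,0.65,0,0,0,0,0],[0,0.65,0,0,0,0,0],[0,0.5,0,0,0,0,0],[0,0.3,0,0,0,0,0]]'
python3 - <<'E'
from h import *
a=discs('top7.png'); 
A=cv2.resize(a,(800,600),interpolation=2); A[320:600,0:300]=cv2.resize(np.ascontiguousarray(a[148:204,178:238]),(300,280),interpolation=2)
cv2.imwrite('pics/c10.png',A)
E
```

```text
clock: 50.58
ee_pos: [0.57, 0.0895, 0.3699]
eef_rot: [0.998, 0.061, 0.002, -0.0]
wrist_force: [0.7, -0.3, 0.1]
gripper_width: 0.0884
gripper_force: 0.0
clock: 52.25
ee_pos: [0.4093, -0.4155, 0.3653]
eef_rot: [0.998, 0.059, -0.001, -0.0]
wrist_force: [-0.5, -0.0, -0.9]
gripper_width: 0.0878
gripper_force: 0.0
steel [281  89  40  43 156] cen [ 0.7987 -0.1941] bbox cen [ 0.8067 -0.205 ] dia 0.0438
```

View pics/c10.png

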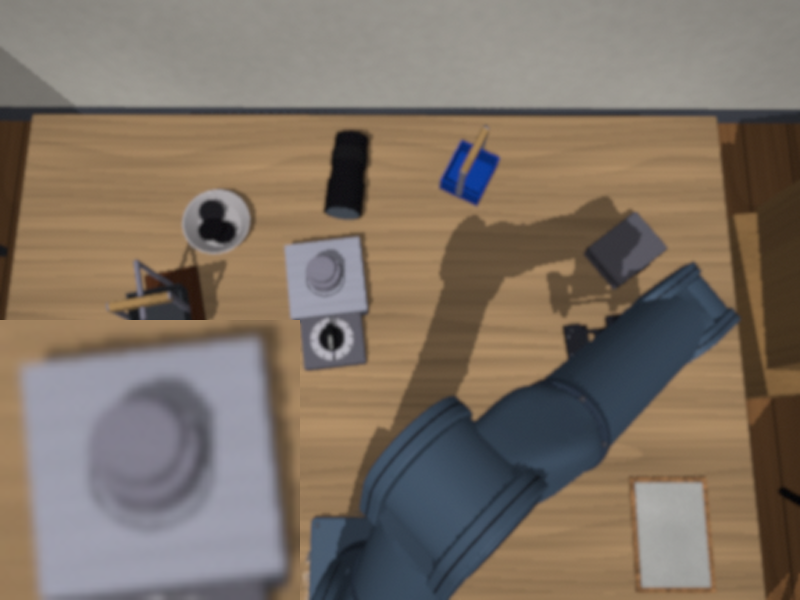

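The narrow disc tops the stack, inset about (137,442). The caddy hangs, the dial points at the mark, no discs are left over and the bystanders are in place. One last numeric check of the top disc.

Run:
```python
from h import *
a=cv2.imread('pics/top7.png')
print(onz('top',(205.0,172.0),.113).round(4))
for c,r,z in (((.569,.0893),.025,.113),((.569,.0893),.033,.097)):
    t=np.linspace(0,2*np.pi,60); uv=proj('top',np.c_[c[0]+r*np.cos(t),c[1]+r*np.sin(t),0*t+z])
    A=((uv-[178,148])*8).astype(np.int32) if z>.1 else None
    if z>.1:
        I=cv2.resize(a[148:204,178:238],None,fx=8,fy=8,interpolation=2); cv2.polylines(I,[A],True,(0,0,255),1)
    else: cv2.polylines(I,[((uv-[178,148])*8).astype(np.int32)],True,(0,255,0),1)
cv2.imwrite('pics/c11.png',I)
```

```text
[[0.5689 0.0914 0.113 ]]
```

View pics/c11.png

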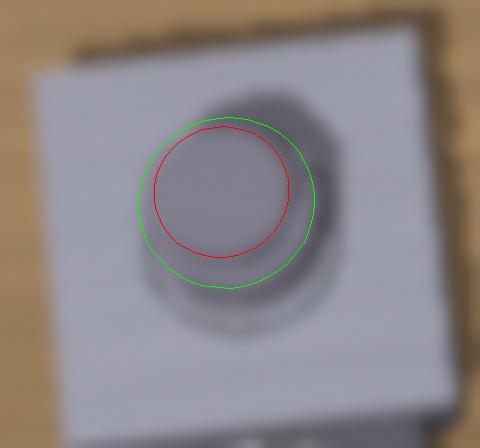

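The expected circles drawn at the plate centre match the narrow disc (red) and the upper wide disc (green) within about 2 mm. I'm handing in.

```bash
python3 -c "
from cell import workorder
print(workorder.job_done())"
```

```text
the job is handed in; nothing more can be done
None
```

The job is handed in after about 52 s of the 210 s; no verdict came back. By my last camera check, the caddy hangs on the hook, the dial points at zero, and the pad, two wide discs and one narrow disc are stacked within about 2–3 mm of the plate's centre.

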